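# Stand the six-sided fiddle sound boxes on their drying stands

### The job

Put the three six-sided sound boxes on the drying stands, each on the stand of its own size: the large one on the large stand, the medium one on the medium stand, the small one on the small stand. Slip each down over the peg until it stands upright and flat on the stand's base, set down rather than dropped. Leave the round and the four-sided sound boxes standing where they are.

Things in the scene. Friction and masses are not known exactly. Their poses are not given: they have to be found in the camera images.
- large_center (a point): Centre, half-way up, of the large six-sided sound box: a hollow hexagonal tube of brown wood with dark rims, open at both ends, standing upright on the bench, loose. 66 mm across opposite flat sides, 72 mm tall, walls 6 mm thick. z is the tube's axis (up); x is at right angles to a flat side, and the other flats face every 60 degrees from there. Each of two opposite flats has a small black disc (neck hole) half-way up.
- medium_center (a point): Centre, half-way up, of the medium six-sided sound box: a hollow hexagonal tube of brown wood with dark rims, open at both ends, standing upright on the bench, loose. 55 mm across opposite flat sides, 61 mm tall, walls 5 mm thick. z is the tube's axis (up); x is at right angles to a flat side, and the other flats face every 60 degrees from there. Each of two opposite flats has a small black disc (neck hole) half-way up.
- small_center (a point): Centre, half-way up, of the small six-sided sound box: a hollow hexagonal tube of brown wood with dark rims, open at both ends, standing upright on the bench, loose. 44 mm across opposite flat sides, 50 mm tall, walls 5 mm thick. z is the tube's axis (up); x is at right angles to a flat side, and the other flats face every 60 degrees from there. Each of two opposite flats has a small black disc (neck hole) half-way up.
- stand_large: The large drying stand, fixed to the bench: a square plywood base 104 x 104 mm, 12 mm thick, with one upright round peg in its middle, 30 mm in diameter and rising 32 mm above the base's top. Origin on the bench under the peg's axis, z up, x and y along the base's sides.
- stand_medium: The medium drying stand, fixed to the bench: a square plywood base 84 x 84 mm, 12 mm thick, with one upright round peg in its middle, 22 mm in diameter and rising 28 mm above the base's top. Origin on the bench under the peg's axis, z up, x and y along the base's sides.
- stand_small: The small drying stand, fixed to the bench: a square plywood base 64 x 64 mm, 12 mm thick, with one upright round peg in its middle, 12 mm in diameter and rising 24 mm above the base's top. Origin on the bench under the peg's axis, z up, x and y along the base's sides.
- square_center (a point): Centre, half-way up, of the four-sided sound box, a bystander: hollow square tube of the same wood, 58 mm across flats, 64 mm tall, standing loose. z up, x at right angles to a side.
- round_center (a point): Centre, half-way up, of the round sound box, a bystander: hollow round tube of the same wood, 60 mm in diameter, 68 mm tall, standing loose. z up.

How it is judged (in metres and radians):
At the end, for the whole second after the job is handed in: Each six-sided box stands over the peg of its own size's stand, flat on the base (within 16 mm of the peg's axis, 5 mm of seated height, 0.1 rad of upright), released and at rest; the round and four-sided boxes stand upright (0.15 rad) within 25 mm of their start (horizontal distance between large_center and stand_large below 0.016 m and height (world z) of large_center between 0.043 and 0.053 m and angle between the z axis of large_center and the z axis of stand_large, either way round below 0.1 rad and linear speed of each of large, medium, small below 0.02 m/s and horizontal distance between medium_center and stand_medium below 0.016 m and height (world z) of medium_center between 0.0375 and 0.0475 m and angle between the z axis of medium_center and the z axis of stand_medium, either way round below 0.1 rad and horizontal distance between small_center and stand_small below 0.016 m and height (world z) of small_center between 0.032 and 0.042 m and angle between the z axis of small_center and the z axis of stand_small, either way round below 0.1 rad and distance of each of square_center, round_center from where it was at the start of the episode below 0.025 m and angle between each of square_center, round_center's own z axis and vertical below 0.15 rad); the robot touches nothing.
It fails at once if the large six-sided sound box is dropped (falls free by more than about 12 mm) (linear speed of large above 0.5 m/s and contact force between the fingers and large below 0.05 N).
It fails at once if the medium six-sided sound box is dropped (falls free by more than about 12 mm) (linear speed of medium above 0.5 m/s and contact force between the fingers and medium below 0.05 N).
It fails at once if the small six-sided sound box is dropped (falls free by more than about 12 mm) (linear speed of small above 0.5 m/s and contact force between the fingers and small below 0.05 N).
It fails at once if the square sound box is disturbed (moved more than 25 mm or tipped) (distance of square_center from where it was at the start of the episode above 0.025 m or angle between square_center's own z axis and vertical above 0.3 rad).
It fails at once if the round sound box is disturbed (moved more than 25 mm or tipped) (distance of round_center from where it was at the start of the episode above 0.025 m or angle between round_center's own z axis and vertical above 0.3 rad).
It also fails if it takes over 80 s, if anything falls off the work surface, if the arm or the gripper's body presses on something with over 40 N, if the wrist force passes 120 N, or if a joint passes its speed limit or range.

### The arm

A 6-joint arm with a two-finger parallel gripper is mounted at the origin on the work surface. World frame = base frame: x ahead of the robot, y to its left, z up, the work surface at z = 0. Lengths are in mm, angles in rad, forces in N, time in s.
With the tool pointing down it reaches from about 275 to 1000 mm from the base axis. Payload 8.4 kg.
Tool frame: the origin (TCP) lies at the very end of the fingers, on their centre line; the grasp point (between the pads) lies 19 mm behind it; z points along the fingers, y is the direction in which the jaws open and shut (so a half turn about z gives the same grasp; the last joint's range is limited). The gripper opens to 85 mm and grips with 20 to 120 N. Pads are 22 mm wide; open, the fingers measure 114 mm over their backs; the gripper's body (76 mm by 85 mm) begins 54 mm behind the grasp point. The pads swing forward as they close: fully open they stand 13 mm farther back than shut.
Start: joints at [1.139, 0.353, 1.633, -0, 1.155, -0.002], TCP at [260.43, 568.159, 231.281] pointing down, gripper open.
Joint ranges: [-2.63, 2.63], [-0.92, 2.1], [0.06, 2.66], [-1.3, 4.44], [0, 2.69], [-3.02, 3.02]. Speed limits (rad/s): [2.22, 2.22, 2.79, 3.14, 3.14, 3.14].

### API

Orientations are given as [roll, pitch, yaw] about the fixed x, y, z axes, in that order (R = Rz(yaw) Ry(pitch) Rx(roll)).
In Python, from rig import r gives the robot as it stands.
- The arm moves only by the tool jog_arm, never from a script. Its argument "increments" is text: rows parted by semicolons, each of 7 numbers parted by spaces: the shift along the tool's x, y, z in cm, then the turn, a rotation vector about the tool's x, y, z in rad, then the opening, from -1 (shut) to 1 (fully open). A call has exactly 8 rows; each row shifts and turns the commanded pose from where the row before left it, along the tool's axes as they then stand; what a row does not reach is not made up. A row lasts 1/10 s, in which the tool goes at most 50 mm and 8.59 degrees, less where a joint would pass 70% of its speed; a pose out of reach is approached as far as the arm can. A call with a gripper value outside its range is refused whole. The fingers move at their own pace and stop on an object; "squeeze" is the grip in N (left out, the last holds). Time passes only in rows, so rows that do not move let the fingers close, or fill a call up. It gives the time, the measured TCP pose, the force and the opening at its end, in the units of the state.
- r.sense(): the state, without advancing time (a new reading comes with each control period).
- r.grab_frame(name): name is "side" or "top"; returns the picture (480x640x3 uint8, red, green, blue); there is no depth.
- r.camera_info(name): a dict with "K" (3x3 intrinsics, pixels), "rvec" (rotation vector, rad) and "tvec" (3), from world to camera coordinates, as OpenCV has them. Camera axes: x right, y down, z forward; pixel columns grow to the right and rows downward; lengths in mm; the calibration is good to about 2 mm. A picture is of the moment at which its call begins. camera_info takes no time and is no camera call.
- r.sign_off(): hands the job in, once; it reports no verdict.
The state is a dict: "clock": time; "qpos": joint angles; "qvel": joint speeds; "joint_efforts": joint torques, N m; "eef_pos": TCP position; "tcp_rot": TCP orientation; "contact_force": force on the tool from outside, world axes, zero at the start; "wrist_torque": the same for the moment, N m; "opening": opening from 0.0 (shut) to 1.0 (fully open).
Only numpy, scipy, OpenCV 4.12 (cv2) and the standard library are available. Lean on these libraries where they do the work, as an engineer would, in place of code of your own. Each camera call takes 0.05 s, during which the arm holds its last target.

## Working session

There is one attempt and no reset: what is moved stays moved. The work goes in short steps, Python scripts to look and compute and a tool call to move; the robot and the scene stay as the last step left them, time stands still between calls to the robot, and variables do not carry over. Pictures are saved under pics/ and viewed, and the job is handed in when it is done.

Besides the shell and the picture viewer there is one more tool, called after ">>>" in YAML: its name, and indented under it one key for each argument. jog_arm: Moves the arm, as the interface text tells. Its arguments: {"type":"object","properties":{"increments":{"type":"string"},"squeeze":{"type":"number"}},"required":["increments"]}

```bash
ls; mkdir -p pics; python3 - <<'E'
from rig import r
import cv2
for n in("side","top"):
    im=r.grab_frame(n); cv2.imwrite(f"pics/{n}0.png",im[:,:,::-1]); print(n,r.camera_info(n))
print(r.sense())
E
```

```text
pics
side {'K': array([[453.70825233,   0.        , 314.33430262],
       [  0.        , 453.70825233, 236.0676114 ],
       [  0.        ,   0.        ,   1.        ]]), 'rvec': array([ 2.26441946, -0.14889409,  0.04663074]), 'tvec': array([-535.40576496,   95.5500106 , 1084.4605723 ])}
top {'K': array([[525.50072493,   0.        , 321.41199749],
       [  0.        , 525.50072493, 242.68814824],
       [  0.        ,   0.        ,   1.        ]]), 'rvec': array([ 2.15805811, -2.17198104,  0.09507664]), 'tvec': array([   4.89648613,  524.68957463, 1343.58002391])}
{'clock': 0.1, 'qpos': array([ 1.13859327e+00,  3.53594504e-01,  1.63402549e+00, -1.80259736e-05,
        1.15520181e+00, -2.42927073e-03]), 'qvel': array([ 0.00078912, -0.00024027, -0.00034038,  0.00013644,  0.00077835,
        0.0016477 ]), 'joint_efforts': array([ 1.71510437e-03, -6.06358123e+01, -3.42819035e+01,  2.62348194e-04,
        3.99133743e-03,  7.16784098e-05]), 'eef_pos': array([260.26633577, 567.78148322, 230.64166878]), 'tcp_rot': array([-3.14036347e+00,  1.34965972e-05,  2.71182616e+00]), 'contact_force': array([0.04493864, 0.24918631, 0.50152193]), 'wrist_torque': array([-0.02951461,  0.0091896 , -0.00306048]), 'opening': 1.001049377510504}
```

View pics/side0.png

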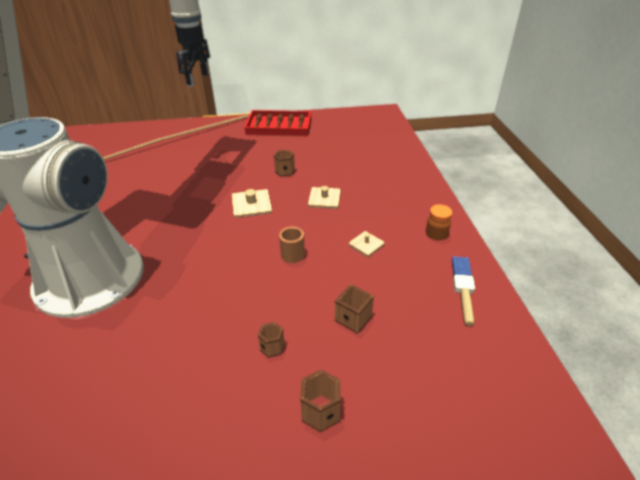

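View pics/top0.png

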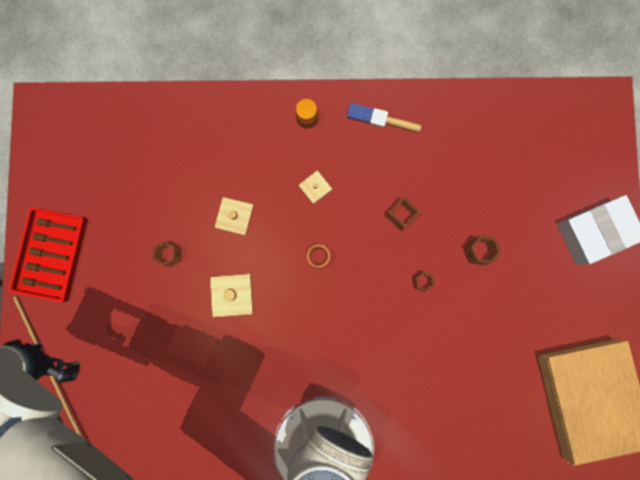

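The side view shows the three hex boxes: medium at (285,163), small at (271,340) and large at (321,400). The stands are at (251,200), (324,196) and (367,243). The top view has the boxes at (168,253), (423,281) and (481,250), with stands at (231,295), (234,215) and (315,187). I'll zoom in next.

```bash
python3 - <<'E'
import cv2,numpy as np
im=cv2.imread("pics/top0.png")
c=[(168,253),(423,281),(481,250),(231,295),(234,215),(315,187)]
t=[cv2.resize(im[y-24:y+24,x-24:x+24],(264,264),interpolation=cv2.INTER_CUBIC) for x,y in c]
cv2.imwrite("pics/crops0.png",np.vstack([np.hstack(t[:3]),np.hstack(t[3:])]))
im=cv2.imread("pics/side0.png")
c=[(285,163),(271,340),(321,400),(251,200),(324,196),(367,243)]
t=[cv2.resize(im[y-30:y+30,x-30:x+30],(264,264),interpolation=cv2.INTER_CUBIC) for x,y in c]
cv2.imwrite("pics/crops1.png",np.vstack([np.hstack(t[:3]),np.hstack(t[3:])]))
E
```

```text
(no output)
```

View pics/crops0.png

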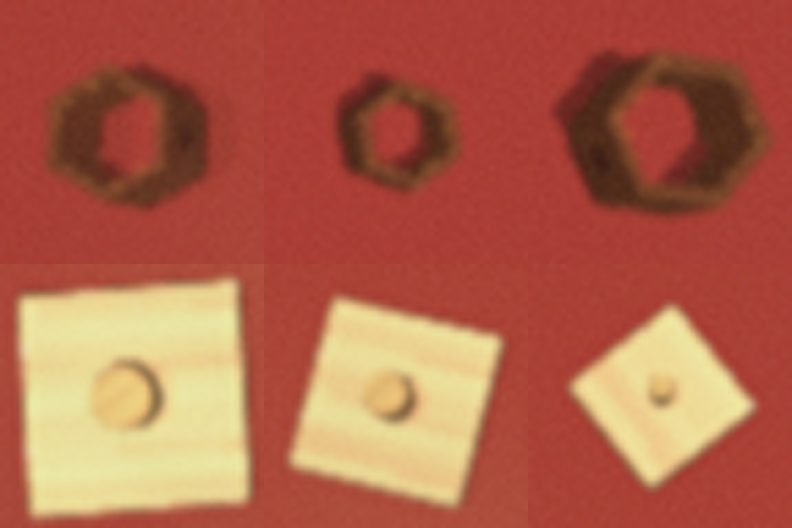

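View pics/crops1.png

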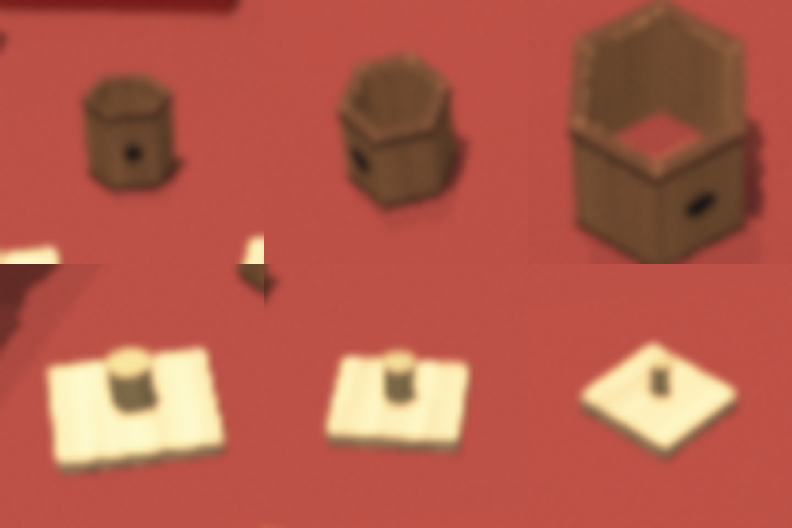

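```bash
cat > h.py <<'E'
from rig import r
import cv2,numpy as np
def cam(n):
    c=r.camera_info(n); R=cv2.Rodrigues(c["rvec"])[0]; return c["K"],R,c["tvec"].reshape(3)
def ray(n,uv,z):
    K,R,t=cam(n); uv=np.atleast_2d(np.array(uv,float))
    d=(R.T@np.linalg.inv(K)@np.c_[uv,np.ones(len(uv))].T).T; o=-R.T@t
    return o+d*((z-o[2])/d[:,2])[:,None]
def proj(n,P):
    c=r.camera_info(n); return cv2.projectPoints(np.atleast_2d(np.array(P,float)),c["rvec"],c["tvec"],c["K"],None)[0].reshape(-1,2)
def hexfit(pts):
    c=pts[:,:2].mean(0); d=pts[:,:2]-c; ang=np.arctan2(d[:,1],d[:,0])
    a=np.angle(np.mean(np.exp(6j*ang)))/6 # vertex dir
    return c,np.degrees(a),np.linalg.norm(d,axis=1)
E
python3 - <<'E'
from h import *
im=cv2.imread("pics/top0.png"); S=8
vis=[]
for nm,(x,y),H,af in [("med",(168,253),61,55),("small",(423,281),50,44),("large",(481,250),72,66)]:
    c=cv2.resize(im[y-26:y+26,x-26:x+26],None,fx=S,fy=S,interpolation=cv2.INTER_CUBIC).astype(int)
    b,g,rr=c[...,0],c[...,1],c[...,2]
    brown=(rr-g<75)
    rim=((brown)&(rr>100)&(rr<160)).astype(np.uint8)*255
    rim=cv2.morphologyEx(rim,cv2.MORPH_OPEN,np.ones((5,5),np.uint8))
    pts=cv2.findNonZero(rim)
    h=cv2.convexHull(pts)
    v=cv2.approxPolyN(h,6,ensure_convex=True).reshape(-1,2)
    uv=(v+.5)/S-.5+[x-26,y-26]
    P=ray("top",uv,H); ce,a,rad=hexfit(P)
    print(nm,ce.round(1),round(a,1),rad.round(1),"want",round(af/3**.5,1))
    o=c.astype(np.uint8).copy(); cv2.polylines(o,[v.reshape(-1,1,2).astype(int)],True,(0,255,0),1); o2=np.dstack([rim]*3)
    vis.append(cv2.resize(np.vstack([o,o2]),(260,520)))
cv2.imwrite("pics/rim.png",np.hstack(vis))
hs=cv2.cvtColor(im,cv2.COLOR_BGR2HSV)
for nm,(x,y) in dict(large=(231,295),med=(234,215),small=(315,187)).items():
    S=8;c=cv2.resize(im[y-28:y+28,x-28:x+28],None,fx=S,fy=S,interpolation=cv2.INTER_CUBIC)
    m=(c[...,1]>120).astype(np.uint8)*255
    k=max(cv2.findContours(m,0,2)[0],key=cv2.contourArea)
    v=cv2.boxPoints(cv2.minAreaRect(k)); uv=(v+.5)/S-.5+[x-28,y-28]
    P=ray("top",uv,12); d=P[1]-P[0]
    print("stand",nm,P.mean(0).round(1),np.linalg.norm(np.diff(P,axis=0),axis=1).round(1))
E
```

```text
med [497.2 394.4] 1.1 [41.5 38.4 40.2 40.6 36.5 40.4] want 31.8
small [ 422.8 -254.8] 10.5 [28.1 27.3 31.4 29.9 30.4 31.4] want 25.4
large [ 500.4 -399.8] 21.2 [45.7 46.  49.8 46.8 46.6 49.3] want 38.1
stand large [390.5 239.3  12. ] [108.9 107.7 108.1]
stand med [600.3 234.7  12. ] [87.6 87.9 87.4]
stand small [676.4  18.   12. ] [67.4 67.6 67.1]
```

View pics/rim.png

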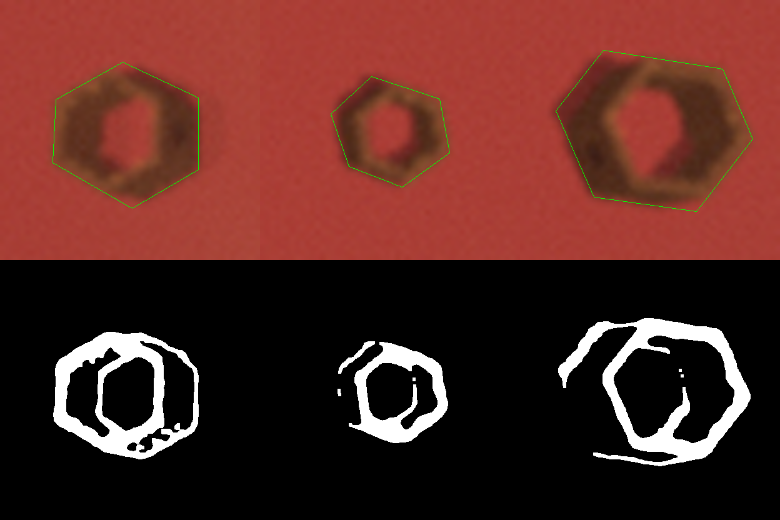

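```bash
python3 - <<'E'
import cv2,numpy as np
for n,c in (("top",[(168,253),(423,281),(481,250)]),("side",[(285,159),(271,338),(321,395)])):
    im=cv2.imread(f"pics/{n}0.png").astype(float)
    t=[]
    for (x,y),h in zip(c,[20,20,20] if n=="top" else [16,20,28]):
        k=cv2.resize(im[y-h:y+h,x-h:x+h],(400,400),interpolation=cv2.INTER_CUBIC)
        k=np.clip(k*1.5,0,255).astype(np.uint8)
        for i in range(0,400,50): cv2.line(k,(i,0),(i,6),(255,255,255));cv2.line(k,(0,i),(6,i),(255,255,255))
        t.append(k)
    t.append(np.zeros_like(k))
    cv2.imwrite(f"pics/z_{n}.png",np.vstack([np.hstack(t[:2]),np.hstack(t[2:])])[:800 if 0 else 800])
    cv2.imwrite(f"pics/z_{n}a.png",np.hstack(t[:2])); cv2.imwrite(f"pics/z_{n}b.png",t[2])
E
```

```text
(no output)
```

View pics/z_topa.png

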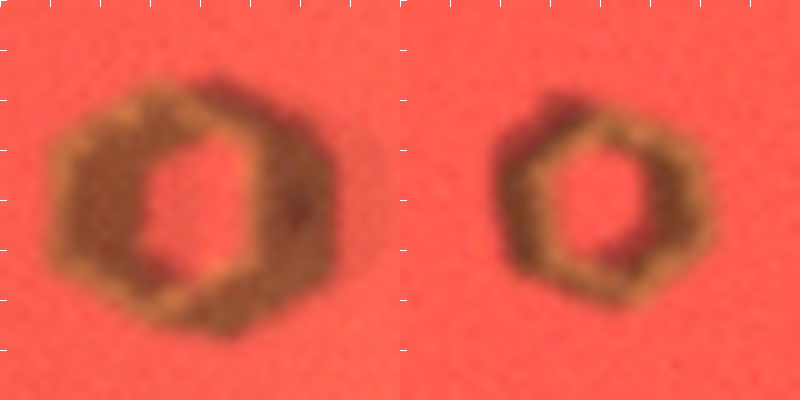

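View pics/z_topb.png

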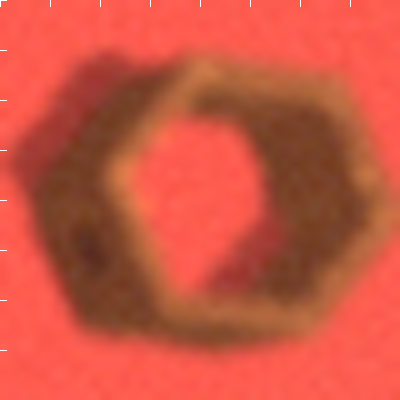

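View pics/z_sidea.png

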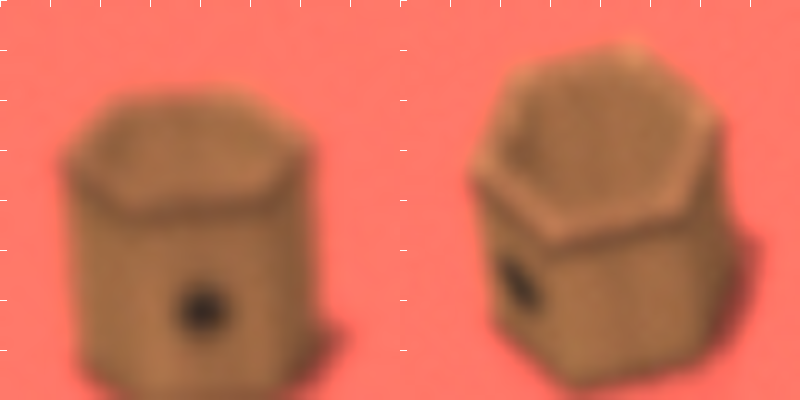

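View pics/z_sideb.png

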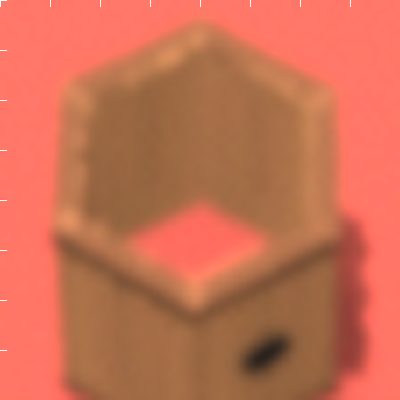

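```bash
python3 - <<'E'
from h import *
V=dict(top=dict(med=((168,253),20,[(160,78),(262,130),(262,270),(152,322),(48,268),(50,135)]),
 small=((423,281),20,[(200,102),(308,145),(315,240),(228,308),(148,265),(130,165)]),
 large=((481,250),20,[(195,58),(345,82),(395,205),(315,330),(165,310),(105,168)])),
 side=dict(med=((285,159),16,[(120,92),(250,90),(315,155),(270,208),(125,212),(62,160)]),
 small=((271,338),20,[(115,62),(240,40),(325,120),(285,215),(150,245),(72,175)]),
 large=((321,395),28,[(205,22),(335,95),(335,232),(197,305),(55,230),(68,85)])))
Hh=dict(med=61,small=50,large=72)
for n in V:
  for k,((x,y),h,v) in V[n].items():
    uv=(np.array(v)+.5)*2*h/400-.5+[x-h,y-h]
    ce,a,rad=hexfit(ray(n,uv,Hh[k])); print(n,k,ce.round(1),"vertex deg",a.round(1),rad.round(1))
# neck holes in side view: 
# peg tops
for n,c,s,hh in (("top",[("L",(231,295),(122,129),44),("M",(234,215),(388-264,130),40),("S",(315,187),(660-528,122),36)],5.5,24),
              ("side",[("L",(251,200),(128,97),44),("M",(324,196),(400-264,95),40),("S",(367,243),(660-528,104),36)],4.4,30)):
  for k,(x,y),p,z in c:
    print(n,"peg",k,ray(n,(np.array(p)+.5)/s-.5+[x-hh,y-hh],z).round(1))
im=cv2.imread("pics/side0.png")
for nm,(x,y),z in (("L",(251,200),12),("M",(324,196),12),("S",(367,243),12)):
    S=8;c=cv2.resize(im[y-28:y+28,x-28:x+28],None,fx=S,fy=S,interpolation=cv2.INTER_CUBIC)
    m=(c[...,1]>160).astype(np.uint8)*255
    k=max(cv2.findContours(m,0,2)[0],key=cv2.contourArea)
    v=cv2.approxPolyN(k,4).reshape(-1,2); uv=(v+.5)/S-.5+[x-28,y-28]
    P=ray("side",uv,12); print("side stand",nm,P.mean(0).round(1),np.linalg.norm(np.diff(P,axis=0),axis=1).round(1))
for p in [(402,213)]: print("square",ray("top",p,64))
print("round",ray("top",(318,256),68), "jar",ray("top",(306,106),60))
E
```

```text
top med [498.8 404. ] vertex deg 0.0 [31.3 32.1 32.9 31.  32.  32.2]
top small [ 422.9 -260.2] vertex deg 6.7 [26.3 26.8 25.2 26.3 24.4 25. ]
top large [ 502.  -411.1] vertex deg 21.5 [36.4 36.5 35.4 37.5 37.4 37.4]
side med [495.6 396.5] vertex deg -3.7 [35.7 33.  30.7 34.2 31.5 31.4]
side small [ 421.  -264.4] vertex deg 7.2 [26.8 26.  25.1 25.4 25.6 25.1]
side large [ 499.8 -413.5] vertex deg 20.7 [37.2 36.8 36.6 36.9 38.1 37.3]
top peg L [[392.8 238.6  44. ]]
top peg M [[599.3 233.   40. ]]
top peg S [[676.1  18.4  36. ]]
side peg L [[387.6 236.4  44. ]]
side peg M [[598.4 233.4  40. ]]
side peg S [[671.9   9.2  36. ]]
side stand L [387.1 238.4  12. ] [106.7 109.6 108.9]
side stand M [597.5 233.3  12. ] [ 90.6  87.  106.9]
side stand S [673.4  14.4  12. ] [68.3 66.9 67.7]
square [[ 595.37871779 -204.33542562   64.        ]]
round [[486.88250998   9.84790533  68.        ]] jar [[880.12763272  39.27346326  60.        ]]
```

```bash
cat > plan.py <<'E'
import sys
from h import *
from scipy.spatial.transform import Rotation as Ro
def plan(x,y,z,yawdeg,n=8,g=1,pad=0):
    s=r.sense(); p=s["eef_pos"]; R0=Ro.from_euler("xyz",s["tcp_rot"])
    R1=Ro.from_euler("xyz",[np.pi,0,np.radians(yawdeg)])
    rv=(R0.inv()*R1).as_rotvec(); d=(np.array([x,y,z])-p)
    print("at",p.round(1),np.degrees(s["tcp_rot"]).round(1),"clock",s["clock"],"d",d.round(1),"rv",rv.round(3),"F",s["contact_force"].round(1),"open",round(s["opening"],3))
    R=R0; rows=[]
    for i in range(n):
        sh=R.inv().apply(d/n)/10; rows.append(" ".join(f"{v:.2f}" for v in sh)+" "+" ".join(f"{v:.3f}" for v in rv/n)+f" {g}")
        R=R*Ro.from_rotvec(rv/n)
    print("; ".join(rows+[f"0 0 0 0 0 0 {g}"]*pad))
if __name__=="__main__": 
    a=[float(v) for v in sys.argv[1:]]; plan(*a[:4],n=int(a[4]),g=a[5],pad=8-int(a[4]))
E
python3 plan.py 498 401 130 120 8 1
```

```text
at [260.3 567.8 230.6] [-179.9    0.   155.4] clock 0.1 d [ 237.7 -166.8 -100.6] rv [-0.001  0.     0.617] F [0.  0.2 0.5] open 1.001
-3.57 -0.66 1.26 -0.000 0.000 0.077 1.0; -3.61 -0.38 1.26 -0.000 0.000 0.077 1.0; -3.63 -0.10 1.26 -0.000 0.000 0.077 1.0; -3.63 0.18 1.26 -0.000 0.000 0.077 1.0; -3.60 0.46 1.26 -0.000 0.000 0.077 1.0; -3.55 0.74 1.26 -0.000 0.000 0.077 1.0; -3.49 1.01 1.26 -0.000 0.000 0.077 1.0; -3.40 1.27 1.26 -0.000 0.000 0.077 1.0
```

>>> jog_arm:
  increments: "-3.57 -0.66 1.26 0 0 0.077 1; -3.6 -0.38 1.26 0 0 0.077 1; -3.63 -0.1 1.26 0 0 0.077 1; -3.63 0.18 1.26 0 0 0.077 1; -3.6 0.46 1.26 0 0 0.077 1; -3.55 0.74 1.26 0 0 0.077 1; -3.5 1 1.26 0 0 0.077 1; -3.4 1.27 1.26 0 0 0.077 1"
  squeeze: 40

```text
clock: 0.9
eef_pos: [499.1, 400.2, 129.6]
tcp_rot: [-3.141, 0.0, 2.093]
contact_force: [0.7, -0.1, 0.4]
opening: 1.005
```

>>> jog_arm:
  increments: "0 0 0 0 0 0 1; 0 0 0 0 0 0 1; 0 0 0 0 0 0 1; 0 0 0 0 0 0 1; 0 0 0 0 0 0 1; 0 0 0 0 0 0 1; 0 0 0 0 0 0 1; 0 0 0 0 0 0 1"

```text
clock: 1.7
eef_pos: [498.1, 401.6, 130.6]
tcp_rot: [3.141, -0.0, 2.096]
contact_force: [0.2, -0.4, 0.5]
opening: 1.004
```

```bash
python3 plan.py 498 401 16 120 6 1; python3 - <<'E'
from h import *
t=[]
for n,(x,y) in (("top",(168,253)),("side",(285,150))):
    im=r.grab_frame(n)[:,:,::-1]; cv2.imwrite(f"pics/{n}1.png",im)
    t.append(cv2.resize(im[y-50:y+50,x-50:x+50],(400,400),interpolation=cv2.INTER_CUBIC))
cv2.imwrite("pics/c1.png",np.hstack(t))
E
```

```text
at [498.1 401.6 130.6] [180.   -0.  120.1] clock 1.7 d [-1.000e-01 -6.000e-01 -1.146e+02] rv [ 0.    -0.     0.002] F [ 0.2 -0.4  0.5] open 1.004
-0.01 -0.01 1.91 0.000 -0.000 0.000 1.0; -0.01 -0.01 1.91 0.000 -0.000 0.000 1.0; -0.01 -0.01 1.91 0.000 -0.000 0.000 1.0; -0.01 -0.01 1.91 0.000 -0.000 0.000 1.0; -0.01 -0.01 1.91 0.000 -0.000 0.000 1.0; -0.01 -0.01 1.91 0.000 -0.000 0.000 1.0; 0 0 0 0 0 0 1.0; 0 0 0 0 0 0 1.0
```

View pics/c1.png

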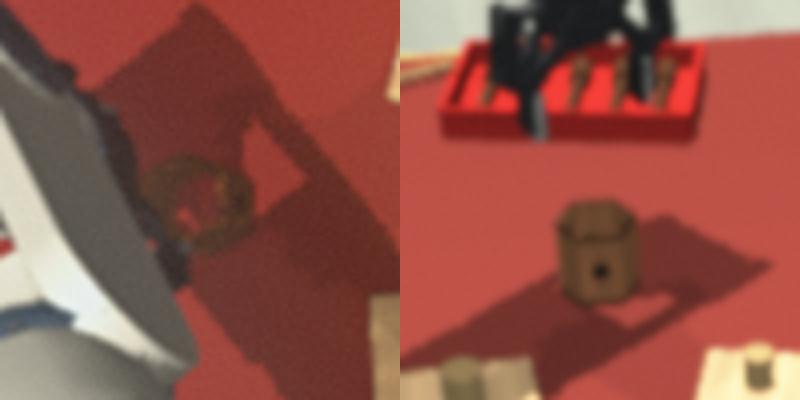

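The gripper is centred over the medium box: in the crop the finger tips are at columns 535 and 645, and the box is at 597. Next I descend and grip.

>>> jog_arm:
  increments: "0 0 1.9 0 0 0 1; 0 0 1.9 0 0 0 1; 0 0 1.9 0 0 0 1; 0 0 1.9 0 0 0 1; 0 0 1.9 0 0 0 1; 0 0 1.9 0 0 0 1; 0 0 0 0 0 0 1; 0 0 0 0 0 0 1"

```text
clock: 2.6
eef_pos: [498.2, 401.3, 16.5]
tcp_rot: [-3.141, 0.0, 2.096]
contact_force: [0.1, -0.5, 1.0]
opening: 1.001
```

>>> jog_arm:
  increments: "0 0 0 0 0 0 0.4; 0 0 0 0 0 0 0.4; 0 0 0 0 0 0 0.4; 0 0 0 0 0 0 0.4; 0 0 0 0 0 0 0.4; 0 0 0 0 0 0 0.4; 0 0 0 0 0 0 0.4; 0 0 0 0 0 0 0.4"

```text
clock: 3.4
eef_pos: [498.2, 401.4, 16.5]
tcp_rot: [-3.142, -0.0, 2.096]
contact_force: [-0.9, 0.7, -0.6]
opening: 0.699
```

>>> jog_arm:
  increments: "0 0 0 0 0 0 0.3; 0 0 0 0 0 0 0.3; 0 0 0 0 0 0 0.3; 0 0 0 0 0 0 0.3; 0 0 -0.5 0 0 0 0.3; 0 0 -0.5 0 0 0 0.3; 0 0 -0.5 0 0 0 0.3; 0 0 -0.5 0 0 0 0.3"

```text
clock: 4.2
eef_pos: [498.2, 401.5, 37.1]
tcp_rot: [3.141, -0.0, 2.096]
contact_force: [-0.4, -1.5, -0.3]
opening: 0.645
```

```bash
python3 plan.py 599.5 233.5 110 102.5 6 0.3; python3 - <<'E'
from h import *
t=[]
for n,(x,y) in (("top",(168,253)),("side",(285,150))):
    im=r.grab_frame(n)[:,:,::-1]
    t.append(cv2.resize(im[y-50:y+50,x-50:x+50],(400,400),interpolation=cv2.INTER_CUBIC))
cv2.imwrite("pics/c2.png",np.hstack(t))
E
```

```text
at [498.2 401.5  37.1] [180.   -0.  120.1] clock 4.2 d [ 101.3 -168.    72.9] rv [ 0.    -0.     0.307] F [-0.4 -1.5 -0.3] open 0.645
-3.27 0.06 -1.21 0.000 -0.000 0.051 0.3; -3.26 0.22 -1.21 0.000 -0.000 0.051 0.3; -3.25 0.39 -1.21 0.000 -0.000 0.051 0.3; -3.22 0.56 -1.21 0.000 -0.000 0.051 0.3; -3.19 0.72 -1.21 0.000 -0.000 0.051 0.3; -3.15 0.88 -1.21 0.000 -0.000 0.051 0.3; 0 0 0 0 0 0 0.3; 0 0 0 0 0 0 0.3
```

View pics/c2.png

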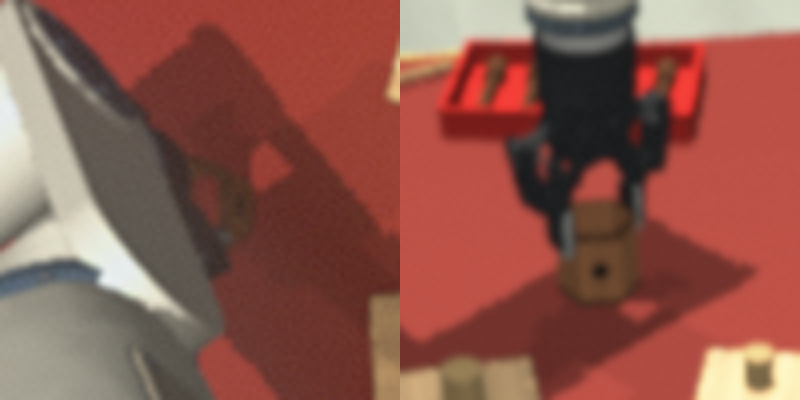

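The box didn't rise: its neck hole is still at crop (600,270), because the slow fingers only closed during the lift. I'll reopen, go back down and grip again.

>>> jog_arm:
  increments: "0 0 0 0 0 0 0.85; 0 0 0 0 0 0 0.85; 0 0 0 0 0 0 0.85; 0 0 0 0 0 0 0.85; 0 0 0.5 0 0 0 0.85; 0 0 0.5 0 0 0 0.85; 0 0 0.5 0 0 0 0.85; 0 0 0.5 0 0 0 0.85"

```text
clock: 5.1
eef_pos: [498.1, 401.3, 15.8]
tcp_rot: [-3.141, 0.0, 2.096]
contact_force: [0.1, 0.6, 0.1]
opening: 0.927
```

>>> jog_arm:
  increments: "0 0 0 0 0 0 0.3; 0 0 0 0 0 0 0.3; 0 0 0 0 0 0 0.3; 0 0 0 0 0 0 0.3; 0 0 0 0 0 0 0.3; 0 0 0 0 0 0 0.3; 0 0 0 0 0 0 0.3; 0 0 0 0 0 0 0.3"

```text
clock: 5.9
eef_pos: [498.2, 401.5, 16.5]
tcp_rot: [3.141, -0.0, 2.096]
contact_force: [-0.3, -0.4, -0.4]
opening: 0.65
```

>>> jog_arm:
  increments: "0 0 0 0 0 0 0.3; 0 0 0 0 0 0 0.3; 0 0 0 0 0 0 0.3; 0 0 0 0 0 0 0.3; 0 0 -0.5 0 0 0 0.3; 0 0 -0.5 0 0 0 0.3; 0 0 -0.5 0 0 0 0.3; 0 0 -0.5 0 0 0 0.3"

```text
clock: 6.7
eef_pos: [498.3, 401.5, 37.1]
tcp_rot: [3.141, -0.0, 2.096]
contact_force: [-0.0, -0.4, -0.1]
opening: 0.65
```

```bash
cat > look.py <<'E'
import sys
from h import *
a=sys.argv; t=[]
for n,x,y,h in (("top",a[2],a[3],a[4]),("side",a[5],a[6],a[7])):
    x,y,h=int(x),int(y),int(h); im=cv2.copyMakeBorder(r.grab_frame(n)[:,:,::-1],100,100,100,100,0)
    cv2.imwrite(f"pics/{a[1]}_{n}_full.png",im[100:-100,100:-100])
    t.append(cv2.resize(im[y+100-h:y+100+h,x+100-h:x+100+h],(400,400),interpolation=cv2.INTER_CUBIC))
cv2.imwrite(f"pics/{a[1]}.png",np.hstack(t))
E
python3 look.py c3 168 253 50 285 150 50; python3 plan.py 599.5 233.5 110 102.5 6 0.3
```

```text
at [498.6 401.8  37.5] [179.9  -0.  120.1] clock 6.8 d [ 100.9 -168.3   72.5] rv [ 0.001 -0.     0.307] F [-0.1  0.3  1.2] open 0.652
-3.27 0.05 -1.21 0.000 -0.000 0.051 0.3; -3.26 0.22 -1.21 0.000 -0.000 0.051 0.3; -3.25 0.38 -1.21 0.000 -0.000 0.051 0.3; -3.22 0.55 -1.21 0.000 -0.000 0.051 0.3; -3.19 0.71 -1.21 0.000 -0.000 0.051 0.3; -3.15 0.87 -1.21 0.000 -0.000 0.051 0.3; 0 0 0 0 0 0 0.3; 0 0 0 0 0 0 0.3
```

View pics/c3.png

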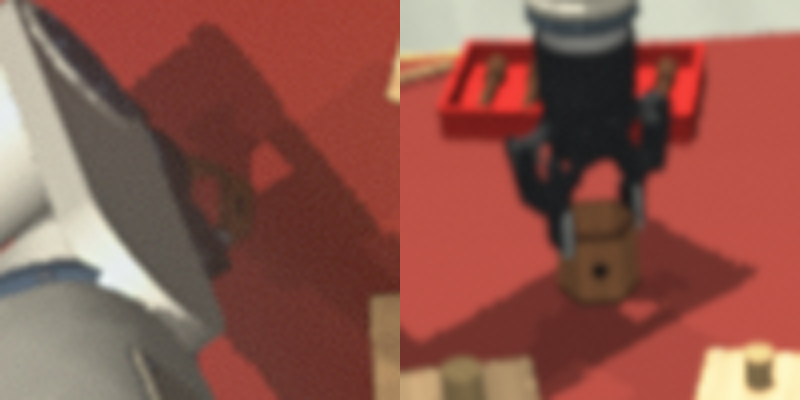

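The gripper command runs from −1 to 1, so 0.3 only meant an opening of 0.65 and the box was never squeezed. I'll redo the grip with a fully closing command.

>>> jog_arm:
  increments: "0 0 0 0 0 0 0.8; 0 0 0 0 0 0 0.8; 0 0 0.5 0 0 0 0.8; 0 0 0.5 0 0 0 0.8; 0 0 0.5 0 0 0 0.8; 0 0 0.5 0 0 0 0.8; 0 0 0 0 0 0 -1; 0 0 0 0 0 0 -1"

```text
clock: 7.6
eef_pos: [498.2, 401.4, 16.4]
tcp_rot: [-3.141, 0.0, 2.096]
contact_force: [0.2, -0.6, -1.1]
opening: 0.641
```

>>> jog_arm:
  increments: "0 0 0 0 0 0 -1; 0 0 0 0 0 0 -1; 0 0 0 0 0 0 -1; 0 0 0 0 0 0 -1; 0 0 0 0 0 0 -1; 0 0 0 0 0 0 -1; 0 0 0 0 0 0 -1; 0 0 0 0 0 0 -1"

```text
clock: 8.4
eef_pos: [498.2, 401.4, 16.5]
tcp_rot: [-3.142, -0.0, 2.096]
contact_force: [-0.3, 0.0, -0.5]
opening: 0.64
```

>>> jog_arm:
  increments: "0 0 -0.5 0 0 0 -1; 0 0 -1 0 0 0 -1; 0 0 -1 0 0 0 -1; 0 0 -1 0 0 0 -1; 0 0 -1 0 0 0 -1; 0 0 -1 0 0 0 -1; 0 0 -1 0 0 0 -1; 0 0 -1 0 0 0 -1"

```text
clock: 9.2
eef_pos: [498.2, 401.4, 92.4]
tcp_rot: [3.141, -0.0, 2.096]
contact_force: [-0.2, 0.4, -0.0]
opening: 0.64
```

```bash

python3 look.py c4 168 253 50 285 150 50; python3 plan.py 599.5 233.5 110 102.5 6 -1
```

```text
at [499.  402.1  93.2] [179.9  -0.  120.1] clock 9.3 d [ 100.5 -168.6   16.8] rv [ 0.002 -0.001  0.307] F [ 0.1  0.2 -0.3] open 0.638
-3.27 0.04 -0.28 0.000 -0.000 0.051 -1.0; -3.26 0.21 -0.28 0.000 -0.000 0.051 -1.0; -3.25 0.38 -0.28 0.000 -0.000 0.051 -1.0; -3.23 0.54 -0.28 0.000 -0.000 0.051 -1.0; -3.19 0.71 -0.28 0.000 -0.000 0.051 -1.0; -3.15 0.87 -0.28 0.000 -0.000 0.051 -1.0; 0 0 0 0 0 0 -1.0; 0 0 0 0 0 0 -1.0
```

View pics/c4.png

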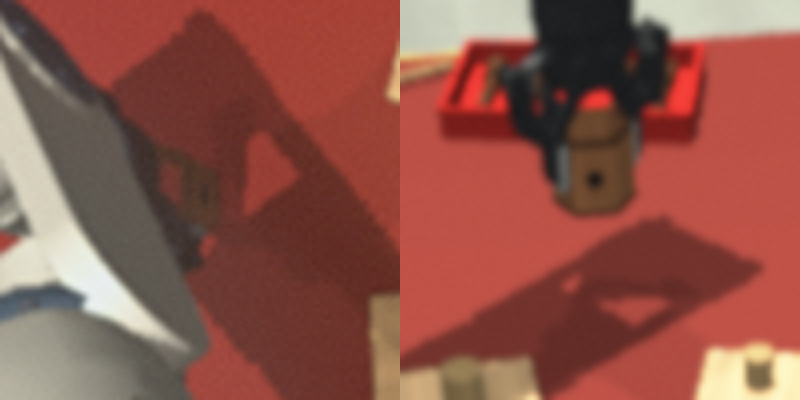

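The box is held and lifted; its neck hole has risen from y=270 to y=178 in the crop. Now I carry it to the medium stand.

>>> jog_arm:
  increments: "-3.27 0.04 -0.28 0 0 0.051 -1; -3.26 0.21 -0.28 0 0 0.051 -1; -3.25 0.38 -0.28 0 0 0.051 -1; -3.23 0.54 -0.28 0 0 0.051 -1; -3.19 0.71 -0.28 0 0 0.051 -1; -3.15 0.87 -0.28 0 0 0.051 -1; 0 0 0 0 0 0 -1; 0 0 0 0 0 0 -1"

```text
clock: 10.1
eef_pos: [598.8, 232.4, 107.9]
tcp_rot: [-3.141, -0.0, 1.789]
contact_force: [0.1, -0.0, -0.1]
opening: 0.641
```

```bash

python3 look.py c5 234 215 50 324 180 50; python3 plan.py 599.5 233.5 30 102.5 7 -1
python3 - <<'E'
from h import *
print(proj("top",[599.5,233.5,40]),proj("side",[599.5,233.5,40]))
E
```

```text
at [598.2 233.6 107.9] [-180.    -0.   102.6] clock 10.2 d [  1.3  -0.1 -77.9] rv [-0.001 -0.     0.002] F [-0.3 -0.8 -0.3] open 0.639
-0.00 0.02 1.11 -0.000 -0.000 0.000 -1.0; -0.00 0.02 1.11 -0.000 -0.000 0.000 -1.0; -0.00 0.02 1.11 -0.000 -0.000 0.000 -1.0; -0.00 0.02 1.11 -0.000 -0.000 0.000 -1.0; -0.00 0.02 1.11 -0.000 -0.000 0.000 -1.0; -0.00 0.02 1.11 -0.000 -0.000 0.000 -1.0; -0.00 0.02 1.11 -0.000 -0.000 0.000 -1.0; 0 0 0 0 0 0 -1.0
[[231.93408321 214.14764415]] [[324.90865846 187.15558845]]
```

View pics/c5.png

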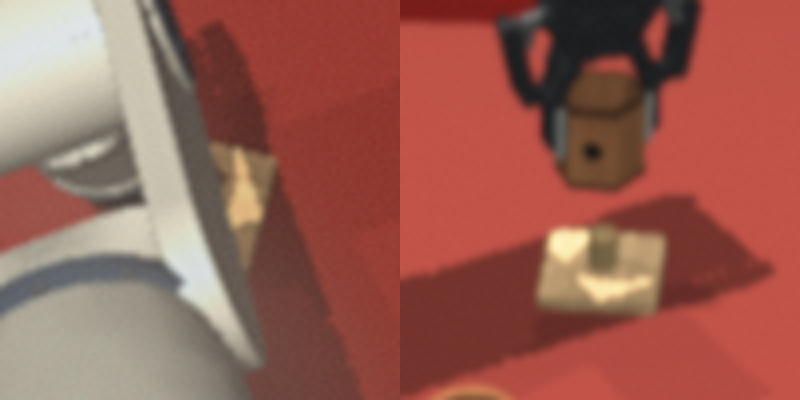

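```bash

python3 - <<'E'
from h import *
a=np.radians(np.arange(6)*60+0-17.5)
P=np.c_[598.2+31.8*np.cos(a),233.6+31.8*np.sin(a),np.full(6,152.4)]
print(((proj("side",P)-[274,130])*4+[400,0]).round())
print(((proj("side",[598.2,233.6,152.4])-[274,130])*4+[400,0]).round())
E
```

```text
[[648.  92.]
 [631.  70.]
 [585.  67.]
 [555.  85.]
 [571. 107.]
 [618. 111.]]
[[601.  88.]]
```

The rim in the picture matches where it should be to within a few pixels in the crop (about 1 px in the image), so the box is aligned with the peg. Lowering.

>>> jog_arm:
  increments: "0 0.13 1.2 0 0 0 -1; 0 0 1.2 0 0 0 -1; 0 0 1.2 0 0 0 -1; 0 0 1.2 0 0 0 -1; 0 0 1.2 0 0 0 -1; 0 0 1.2 0 0 0 -1; 0 0 0.4 0 0 0 -1; 0 0 0 0 0 0 -1"

```text
clock: 11.0
eef_pos: [599.7, 233.1, 31.3]
tcp_rot: [-3.14, 0.0, 1.79]
contact_force: [-0.1, -0.6, -0.7]
opening: 0.642
```

>>> jog_arm:
  increments: "0 0 0.25 0 0 0 -1; 0 0 0 0 0 0 -1; 0 0 0 0 0 0 -1; 0 0 0 0 0 0 -1; 0 0 0 0 0 0 -1; 0 0 0 0 0 0 -1; 0 0 0 0 0 0 -1; 0 0 0 0 0 0 -1"

```text
clock: 11.8
eef_pos: [600.1, 233.3, 29.8]
tcp_rot: [-3.142, -0.0, 1.79]
contact_force: [0.1, -0.2, -0.4]
opening: 0.639
```

```bash

python3 look.py c6 234 215 50 324 180 50; python3 plan.py 599.5 233.5 29 102.5 7 -1
```

```text
at [600.1 233.3  29.8] [-180.     0.   102.5] clock 11.9 d [-0.6  0.2 -0.8] rv [-0.     0.     0.001] F [ 0.1 -0.4 -1.2] open 0.639
0.00 -0.01 0.01 -0.000 0.000 0.000 -1.0; 0.00 -0.01 0.01 -0.000 0.000 0.000 -1.0; 0.00 -0.01 0.01 -0.000 0.000 0.000 -1.0; 0.00 -0.01 0.01 -0.000 0.000 0.000 -1.0; 0.00 -0.01 0.01 -0.000 0.000 0.000 -1.0; 0.00 -0.01 0.01 -0.000 0.000 0.000 -1.0; 0.00 -0.01 0.01 -0.000 0.000 0.000 -1.0; 0 0 0 0 0 0 -1.0
```

View pics/c6.png

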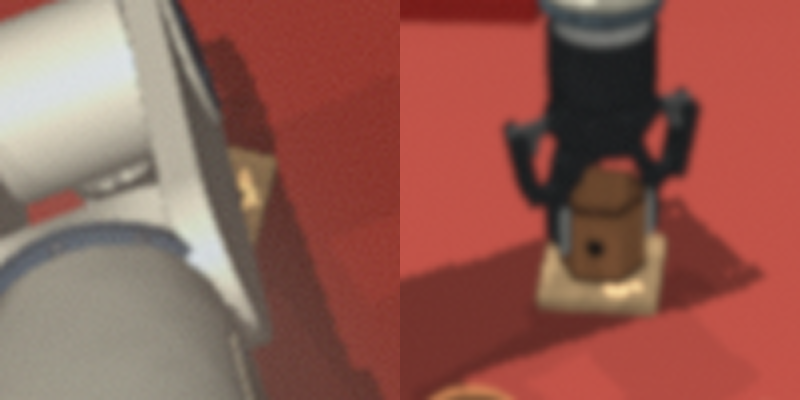

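>>> jog_arm:
  increments: "0 0 0.1 0 0 0 -1; 0 0 0 0 0 0 -1; 0 0 0 0 0 0 0.5; 0 0 0 0 0 0 0.6; 0 0 0 0 0 0 0.8; 0 0 0 0 0 0 0.8; 0 0 0 0 0 0 0.8; 0 0 0 0 0 0 0.8"

```text
clock: 12.7
eef_pos: [600.1, 233.3, 28.8]
tcp_rot: [3.142, 0.0, 1.79]
contact_force: [0.3, 0.1, -0.7]
opening: 0.9
```

>>> jog_arm:
  increments: "0 0 -2 0 0 0 0.8; 0 0 -2 0 0 0 0.8; 0 0 -2 0 0 0 0.8; 0 0 -2 0 0 0 0.8; 0 0 -2 0 0 0 0.8; 0 0 -2 0 0 0 0.8; 0 0 -2 0 0 0 1; 0 0 0 0 0 0 1"

```text
clock: 13.5
eef_pos: [601.8, 233.9, 171.7]
tcp_rot: [3.137, -0.001, 1.79]
contact_force: [-0.0, -0.4, 0.8]
opening: 1.0
```

```bash

python3 look.py c7 234 215 50 324 180 50; python3 plan.py 422 -262 170 67 18 1
```

```text
at [600.2 233.3 168.8] [180.   -0.  102.5] clock 13.6 d [-178.2 -495.3    1.2] rv [ 0.001 -0.     0.62 ] F [-0.2  0.3 -0.9] open 0.998
-2.47 -1.56 -0.01 0.000 -0.000 0.034 1.0; -2.52 -1.48 -0.01 0.000 -0.000 0.034 1.0; -2.57 -1.39 -0.01 0.000 -0.000 0.034 1.0; -2.62 -1.30 -0.01 0.000 -0.000 0.034 1.0; -2.66 -1.21 -0.01 0.000 -0.000 0.034 1.0; -2.70 -1.12 -0.01 0.000 -0.000 0.034 1.0; -2.74 -1.02 -0.01 0.000 -0.000 0.034 1.0; -2.77 -0.93 -0.01 0.000 -0.000 0.034 1.0; -2.80 -0.83 -0.01 0.000 -0.000 0.034 1.0; -2.83 -0.74 -0.01 0.000 -0.000 0.034 1.0; -2.85 -0.64 -0.01 0.000 -0.000 0.034 1.0; -2.87 -0.54 -0.01 0.000 -0.000 0.034 1.0; -2.89 -0.44 -0.01 0.000 -0.000 0.034 1.0; -2.90 -0.34 -0.01 0.000 -0.000 0.034 1.0; -2.91 -0.24 -0.01 0.000 -0.000 0.034 1.0; -2.92 -0.14 -0.01 0.000 -0.000 0.034 1.0; -2.92 -0.04 -0.01 0.000 -0.000 0.034 1.0; -2.92 0.06 -0.01 0.000 -0.000 0.034 1.0
```

View pics/c7.png

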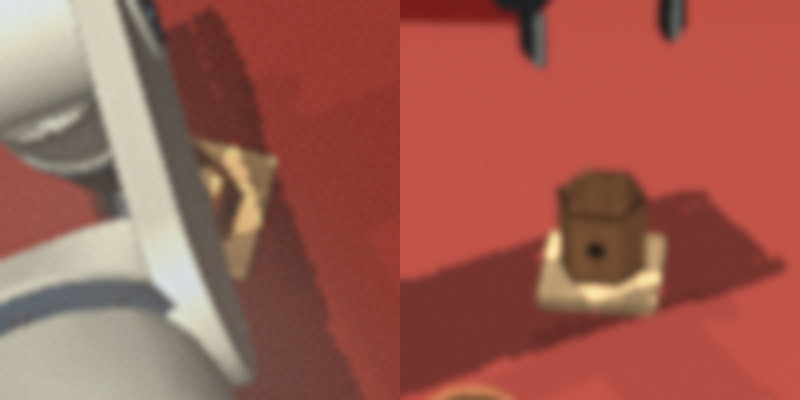

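Medium is seated upright on its stand. Next, the small box.

```bash
python3 plan.py 422 -262 120 67 14 1
```

```text
at [600.2 233.3 168.8] [180.   -0.  102.5] clock 13.6 d [-178.2 -495.3  -48.8] rv [ 0.001 -0.     0.62 ] F [-0.2  0.3 -0.9] open 0.998
-3.18 -2.01 0.35 0.000 -0.000 0.044 1.0; -3.26 -1.87 0.35 0.000 -0.000 0.044 1.0; -3.34 -1.72 0.35 0.000 -0.000 0.044 1.0; -3.42 -1.57 0.35 0.000 -0.000 0.044 1.0; -3.48 -1.42 0.35 0.000 -0.000 0.044 1.0; -3.54 -1.26 0.35 0.000 -0.000 0.044 1.0; -3.59 -1.11 0.35 0.000 -0.000 0.044 1.0; -3.64 -0.95 0.35 0.000 -0.000 0.044 1.0; -3.68 -0.78 0.35 0.000 -0.000 0.044 1.0; -3.71 -0.62 0.35 0.000 -0.000 0.044 1.0; -3.73 -0.45 0.35 0.000 -0.000 0.044 1.0; -3.75 -0.29 0.35 0.000 -0.000 0.044 1.0; -3.76 -0.12 0.35 0.000 -0.000 0.044 1.0; -3.76 0.04 0.35 0.000 -0.000 0.044 1.0
```

>>> jog_arm:
  increments: "-3.2 -2 0.35 0 0 0.044 1; -3.26 -1.87 0.35 0 0 0.044 1; -3.34 -1.72 0.35 0 0 0.044 1; -3.42 -1.57 0.35 0 0 0.044 1; -3.48 -1.42 0.35 0 0 0.044 1; -3.54 -1.26 0.35 0 0 0.044 1; -3.6 -1.1 0.35 0 0 0.044 1; -3.64 -0.95 0.35 0 0 0.044 1"

```text
clock: 14.4
eef_pos: [497.3, -51.3, 139.5]
tcp_rot: [-3.14, 0.0, 1.436]
contact_force: [0.1, -0.8, 1.0]
opening: 1.004
```

>>> jog_arm:
  increments: "-3.68 -0.78 0.35 0 0 0.044 1; -3.7 -0.62 0.35 0 0 0.044 1; -3.73 -0.45 0.35 0 0 0.044 1; -3.75 -0.29 0.35 0 0 0.044 1; -3.76 -0.12 0.35 0 0 0.044 1; -3.76 0.04 0.35 0 0 0.044 1; 0 0 0 0 0 0 1; 0 0 0 0 0 0 1"

```text
clock: 15.2
eef_pos: [422.1, -262.6, 118.7]
tcp_rot: [-3.139, -0.001, 1.172]
contact_force: [0.5, 0.8, -0.3]
opening: 1.0
```

```bash

python3 look.py c8 423 281 50 271 320 50; python3 plan.py 422 -262 11 67 6 1
```

```text
at [ 422.9 -261.7  119.1] [-179.9   -0.    67.3] clock 15.3 d [  -0.9   -0.3 -108.1] rv [-0.001 -0.     0.005] F [-0.1  0.6  0.1] open 1.002
-0.01 -0.01 1.80 -0.000 -0.000 0.001 1.0; -0.01 -0.01 1.80 -0.000 -0.000 0.001 1.0; -0.01 -0.01 1.80 -0.000 -0.000 0.001 1.0; -0.01 -0.01 1.80 -0.000 -0.000 0.001 1.0; -0.01 -0.01 1.80 -0.000 -0.000 0.001 1.0; -0.01 -0.01 1.80 -0.000 -0.000 0.001 1.0; 0 0 0 0 0 0 1.0; 0 0 0 0 0 0 1.0
```

View pics/c8.png

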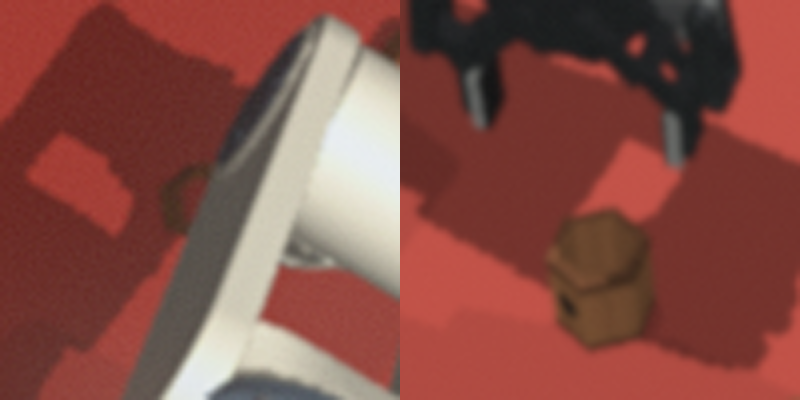

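```bash
python3 - <<'E'
from h import *
f=lambda P:((proj("side",P)-[221,270])*4+[400,0]).round()
a=np.radians(-22.7)
n=np.array([np.cos(a),np.sin(a),0])
c=np.array([422.9,-261.7,119+13])
print(f([c-n*45,c+n*45,c]),f([[422,-262,25]]),f([[422,-262,50]]))
E
```

```text
[[496. 111.]
 [680. 149.]
 [587. 130.]] [[603. 274.]] [[599. 243.]]
```

>>> jog_arm:
  increments: "0 0 1.8 0 0 0 1; 0 0 1.8 0 0 0 1; 0 0 1.8 0 0 0 1; 0 0 1.8 0 0 0 1; 0 0 1.8 0 0 0 1; 0 0 1.7 0 0 0 1; 0 0 0 0 0 0 0.5; 0 0 0 0 0 0 0.2"

```text
clock: 16.1
eef_pos: [423.4, -261.6, 12.8]
tcp_rot: [-3.141, -0.0, 1.175]
contact_force: [-0.1, -0.0, 0.0]
opening: 0.687
```

>>> jog_arm:
  increments: "0 0 0 0 0 0 0.1; 0 0 0 0 0 0 -1; 0 0 0 0 0 0 -1; 0 0 0 0 0 0 -1; 0 0 0 0 0 0 -1; 0 0 0 0 0 0 -1; 0 0 0 0 0 0 -1; 0 0 0 0 0 0 -1"

```text
clock: 16.9
eef_pos: [423.9, -262.8, 13.7]
tcp_rot: [3.14, -0.0, 1.174]
contact_force: [1.4, 1.9, 7.4]
opening: 0.507
```

>>> jog_arm:
  increments: "0 0 -0.5 0 0 0 -1; 0 0 -1 0 0 0 -1; 0 0 -1.5 0 0 0 -1; 0 0 -1.5 0 0 0 -1; 0 0 -1.5 0 0 0 -1; 0 0 -1.5 0 0 0 -1; 0 0 -1.5 0 0 0 -1; 0 0 -1 0 0 0 -1"

```text
clock: 17.7
eef_pos: [423.5, -262.8, 114.5]
tcp_rot: [3.14, 0.0, 1.174]
contact_force: [0.4, 0.1, -0.7]
opening: 0.51
```

```bash

python3 look.py c9 423 281 50 271 320 50; python3 plan.py 676 17 110 67 10 -1
```

```text
at [ 424.  -263.2  114.5] [179.8   0.   67.2] clock 17.8 d [252.  280.2  -4.5] rv [0.003 0.001 0.004] F [ 0.2 -0.1 -0. ] open 0.508
3.56 1.24 0.05 0.000 0.000 0.000 -1.0; 3.56 1.24 0.05 0.000 0.000 0.000 -1.0; 3.56 1.24 0.05 0.000 0.000 0.000 -1.0; 3.56 1.24 0.05 0.000 0.000 0.000 -1.0; 3.56 1.23 0.05 0.000 0.000 0.000 -1.0; 3.56 1.23 0.05 0.000 0.000 0.000 -1.0; 3.56 1.23 0.05 0.000 0.000 0.000 -1.0; 3.56 1.23 0.05 0.000 0.000 0.000 -1.0; 3.56 1.23 0.04 0.000 0.000 0.000 -1.0; 3.56 1.23 0.04 0.000 0.000 0.000 -1.0
```

View pics/c9.png

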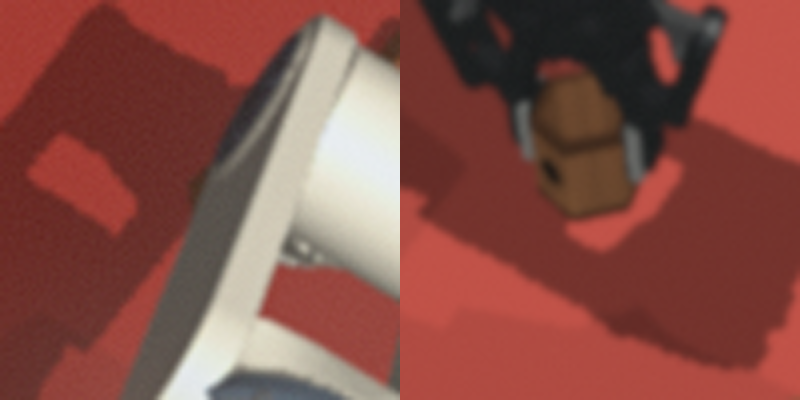

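The small box is gripped and lifted, with the rim near crop (585,110). Carrying it to the small stand.

>>> jog_arm:
  increments: "3.56 1.24 0 0 0 0 -1; 3.56 1.24 0 0 0 0 -1; 3.56 1.24 0 0 0 0 -1; 3.56 1.24 0 0 0 0 -1; 3.56 1.24 0 0 0 0 -1; 3.56 1.23 0 0 0 0 -1; 3.56 1.23 0 0 0 0 -1; 3.56 1.23 0 0 0 0 -1"

```text
clock: 18.6
eef_pos: [624.9, -36.8, 111.9]
tcp_rot: [-3.14, 0.001, 1.174]
contact_force: [0.1, -0.6, -1.3]
opening: 0.512
```

>>> jog_arm:
  increments: "3.56 1.23 0 0 0 0 -1; 3.5 1.23 0 0 0 0 -1; 0 0 0 0 0 0 -1; 0 0 0 0 0 0 -1; 0 0 0 0 0 0 -1; 0 0 0 0 0 0 -1; 0 0 0 0 0 0 -1; 0 0 0 0 0 0 -1"

```text
clock: 19.4
eef_pos: [674.3, 16.8, 112.9]
tcp_rot: [3.142, 0.0, 1.173]
contact_force: [0.3, -0.1, 0.2]
opening: 0.509
```

```bash

python3 look.py c10 315 187 50 367 225 50; python3 plan.py 676 17 26.5 67 6 -1;python3 - <<'E'
from h import *
s=r.sense(); p=s["eef_pos"]
f=lambda P:((proj("side",P)-[317,175])*4+[400,0]).round()
a=np.radians(7+60*np.arange(6))
print(f(np.c_[p[0]+25.4*np.cos(a),p[1]+25.4*np.sin(a),np.full(6,p[2]-13.7+50)]), f([p[0],p[1],p[2]-13.7+50]),"peg",f([676,17,36]))
E
```

```text
at [674.4  17.  113. ] [180.   -0.   67.2] clock 19.5 d [  1.6  -0.  -86.5] rv [ 0.    -0.     0.004] F [ 0.7 -0.9 -0.7] open 0.509
0.01 0.02 1.44 0.000 -0.000 0.001 -1.0; 0.01 0.02 1.44 0.000 -0.000 0.001 -1.0; 0.01 0.02 1.44 0.000 -0.000 0.001 -1.0; 0.01 0.02 1.44 0.000 -0.000 0.001 -1.0; 0.01 0.02 1.44 0.000 -0.000 0.001 -1.0; 0.01 0.02 1.44 0.000 -0.000 0.001 -1.0; 0 0 0 0 0 0 -1.0; 0 0 0 0 0 0 -1.0
[[652.  81.]
 [619.  63.]
 [578.  70.]
 [569.  94.]
 [603. 112.]
 [645. 105.]] [[611.  87.]] peg [[602. 236.]]
```

View pics/c10.png

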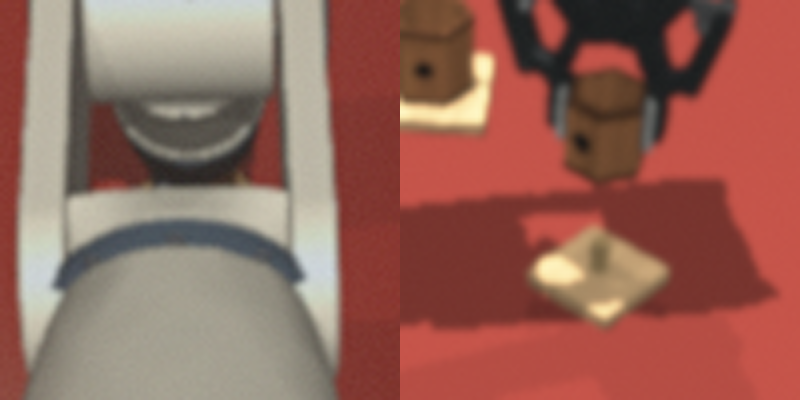

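Relative to the peg, the box sits about 5 crop px left of the predicted spot (about 3 mm low in x). I'll shift +3.5 mm in x, then lower.

>>> jog_arm:
  increments: "0.14 0.32 0 0 0 0 -1; 0 0 1.2 0 0 0 -1; 0 0 1.2 0 0 0 -1; 0 0 1.2 0 0 0 -1; 0 0 0.6 0 0 0 -1; 0 0 0 0 0 0 -1; 0 0 0 0 0 0 -1; 0 0 0 0 0 0 -1"

```text
clock: 20.3
eef_pos: [678.4, 17.5, 71.3]
tcp_rot: [3.141, -0.0, 1.174]
contact_force: [0.4, 0.1, -0.0]
opening: 0.51
```

```bash

python3 look.py c11 315 187 50 367 225 40; python3 plan.py 677.5 17 26.5 67 6 -1
```

```text
at [678.4  17.5  71.4] [179.9  -0.   67.3] clock 20.4 d [ -0.9  -0.5 -44.9] rv [ 0.001 -0.     0.004] F [ 0.6  0.  -0.5] open 0.515
-0.01 -0.01 0.75 0.000 -0.000 0.001 -1.0; -0.01 -0.01 0.75 0.000 -0.000 0.001 -1.0; -0.01 -0.01 0.75 0.000 -0.000 0.001 -1.0; -0.01 -0.01 0.75 0.000 -0.000 0.001 -1.0; -0.01 -0.01 0.75 0.000 -0.000 0.001 -1.0; -0.01 -0.01 0.75 0.000 -0.000 0.001 -1.0; 0 0 0 0 0 0 -1.0; 0 0 0 0 0 0 -1.0
```

View pics/c11.png

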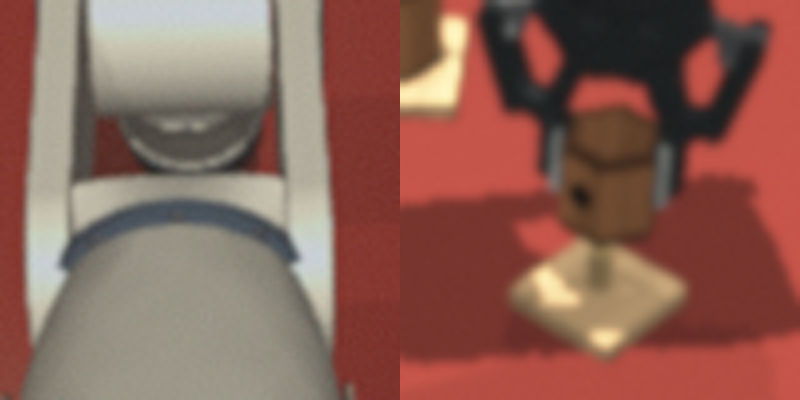

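>>> jog_arm:
  increments: "-0.08 -0.18 0.5 0 0 0 -1; 0 0 0.8 0 0 0 -1; 0 0 0.8 0 0 0 -1; 0 0 0.8 0 0 0 -1; 0 0 0.8 0 0 0 -1; 0 0 0.5 0 0 0 -1; 0 0 0.2 0 0 0 -1; 0 0 0 0 0 0 -1"

```text
clock: 21.2
eef_pos: [676.0, 17.4, 26.5]
tcp_rot: [-3.141, 0.0, 1.174]
contact_force: [-0.1, 0.8, -0.3]
opening: 0.512
```

```bash

python3 look.py c12 315 187 50 367 225 40; python3 plan.py 676.5 17 26.5 67 6 -1
```

```text
at [676.3  17.5  27. ] [180.   -0.   67.3] clock 21.3 d [ 0.2 -0.5 -0.5] rv [ 0.    -0.     0.004] F [0.  0.1 0.4] open 0.506
-0.01 0.01 0.01 0.000 -0.000 0.001 -1.0; -0.01 0.01 0.01 0.000 -0.000 0.001 -1.0; -0.01 0.01 0.01 0.000 -0.000 0.001 -1.0; -0.01 0.01 0.01 0.000 -0.000 0.001 -1.0; -0.01 0.01 0.01 0.000 -0.000 0.001 -1.0; -0.01 0.01 0.01 0.000 -0.000 0.001 -1.0; 0 0 0 0 0 0 -1.0; 0 0 0 0 0 0 -1.0
```

View pics/c12.png

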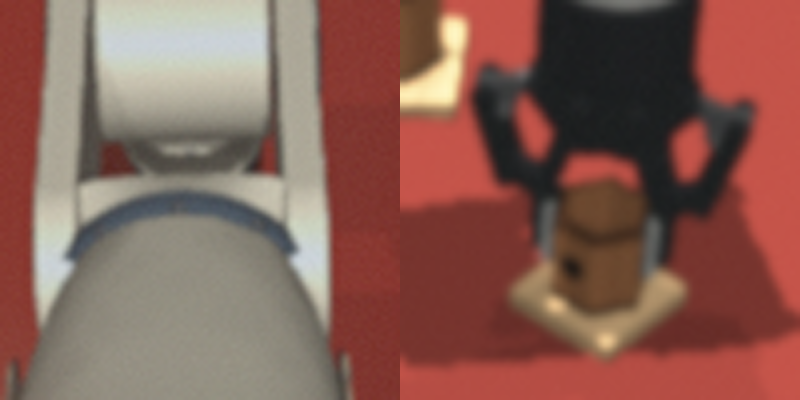

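The box is over the peg, essentially down. I'll make the last millimetre, release and retreat.

>>> jog_arm:
  increments: "0 0 0.1 0 0 0 -1; 0 0 0 0 0 0 -1; 0 0 0 0 0 0 -1; 0 0 0 0 0 0 -1; 0 0 0 0 0 0 -1; 0 0 0 0 0 0 -1; 0 0 0 0 0 0 -1; 0 0 0 0 0 0 -1"

```text
clock: 22.1
eef_pos: [676.1, 17.5, 25.8]
tcp_rot: [3.142, -0.0, 1.174]
contact_force: [-0.3, 0.2, 0.5]
opening: 0.511
```

>>> jog_arm:
  increments: "0 0 0 0 0 0 0.1; 0 0 0 0 0 0 0.3; 0 0 0 0 0 0 0.5; 0 0 0 0 0 0 0.8; 0 0 0 0 0 0 0.8; 0 0 0 0 0 0 0.8; 0 0 0 0 0 0 0.8; 0 0 0 0 0 0 0.8"

```text
clock: 22.9
eef_pos: [676.1, 17.4, 25.8]
tcp_rot: [3.142, 0.0, 1.174]
contact_force: [0.1, 0.0, 0.2]
opening: 0.903
```

>>> jog_arm:
  increments: "0 0 -2 0 0 0 0.8; 0 0 -2 0 0 0 0.8; 0 0 -2 0 0 0 0.8; 0 0 -2 0 0 0 0.8; 0 0 -2 0 0 0 0.8; 0 0 -2 0 0 0 0.8; 0 0 -2 0 0 0 1; 0 0 0 0 0 0 1"

```text
clock: 23.7
eef_pos: [677.9, 17.5, 168.9]
tcp_rot: [3.137, -0.002, 1.174]
contact_force: [-0.2, 0.3, 0.5]
opening: 1.003
```

```bash

python3 look.py c13 315 187 50 367 225 40; python3 plan.py 501 -412 130 81 14 1; python3 plan.py 501 -412 130 21 14 1
```

```text
at [676.1  17.5 165.8] [180.   -0.   67.3] clock 23.8 d [-175.1 -429.5  -35.8] rv [ 0.001 -0.    -0.24 ] F [ 0.3  0.6 -0.6] open 1.002
-3.31 0.03 0.25 0.000 -0.000 -0.017 1.0; -3.31 -0.02 0.25 0.000 -0.000 -0.017 1.0; -3.31 -0.08 0.25 0.000 -0.000 -0.017 1.0; -3.31 -0.14 0.25 0.000 -0.000 -0.017 1.0; -3.31 -0.19 0.25 0.000 -0.000 -0.017 1.0; -3.30 -0.25 0.25 0.000 -0.000 -0.017 1.0; -3.30 -0.31 0.26 0.000 -0.000 -0.017 1.0; -3.29 -0.36 0.26 0.000 -0.000 -0.017 1.0; -3.29 -0.42 0.26 0.000 -0.000 -0.017 1.0; -3.28 -0.48 0.26 0.000 -0.000 -0.017 1.0; -3.27 -0.53 0.26 0.000 -0.000 -0.017 1.0; -3.26 -0.59 0.26 0.000 -0.000 -0.017 1.0; -3.25 -0.64 0.26 0.000 -0.000 -0.017 1.0; -3.24 -0.70 0.26 0.000 -0.000 -0.017 1.0
at [676.1  17.5 165.8] [180.   -0.   67.3] clock 23.8 d [-175.1 -429.5  -35.8] rv [ 0.    -0.     0.807] F [ 0.3  0.6 -0.6] open 1.002
-3.31 0.03 0.25 0.000 -0.000 0.058 1.0; -3.31 0.22 0.25 0.000 -0.000 0.058 1.0; -3.29 0.41 0.25 0.000 -0.000 0.058 1.0; -3.26 0.60 0.26 0.000 -0.000 0.058 1.0; -3.22 0.79 0.26 0.000 -0.000 0.058 1.0; -3.17 0.97 0.26 0.000 -0.000 0.058 1.0; -3.11 1.15 0.26 0.000 -0.000 0.058 1.0; -3.03 1.33 0.26 0.000 -0.000 0.058 1.0; -2.95 1.50 0.26 0.000 -0.000 0.058 1.0; -2.86 1.67 0.26 0.000 -0.000 0.058 1.0; -2.76 1.83 0.26 0.000 -0.000 0.058 1.0; -2.65 1.99 0.26 0.000 -0.000 0.058 1.0; -2.53 2.14 0.26 0.000 -0.000 0.058 1.0; -2.40 2.28 0.26 0.000 -0.000 0.058 1.0
```

View pics/c13.png

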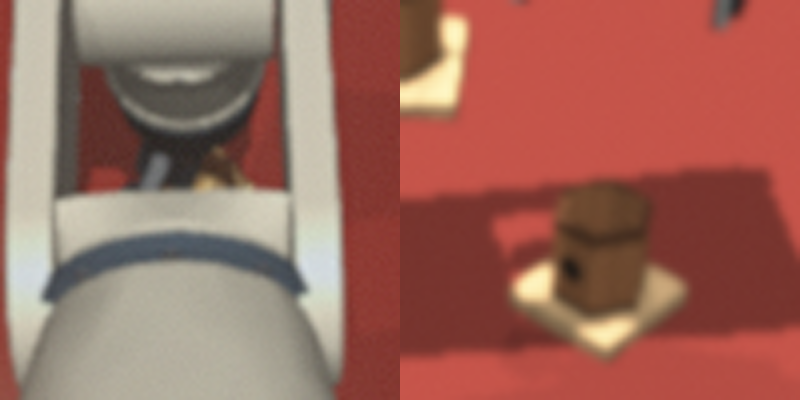

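Small is seated. Now the large box, with the jaw along the −9° flat normal (yaw 81°).

>>> jog_arm:
  increments: "-3.31 0.03 0.1 0 0 -0.017 1; -3.31 -0.02 0.1 0 0 -0.017 1; -3.31 -0.08 0.1 0 0 -0.017 1; -3.31 -0.14 0.2 0 0 -0.017 1; -3.31 -0.19 0.2 0 0 -0.017 1; -3.3 -0.25 0.2 0 0 -0.017 1; -3.3 -0.31 0.2 0 0 -0.017 1; -3.3 -0.36 0.2 0 0 -0.017 1"

```text
clock: 24.6
eef_pos: [574.5, -228.8, 151.2]
tcp_rot: [-3.139, -0.0, 1.311]
contact_force: [1.7, -1.2, -0.0]
opening: 1.0
```

>>> jog_arm:
  increments: "-3.3 -0.42 0.2 0 0 -0.017 1; -3.28 -0.48 0.2 0 0 -0.017 1; -3.27 -0.53 0.2 0 0 -0.017 1; -3.26 -0.59 0.2 0 0 -0.017 1; -3.25 -0.64 0.2 0 0 -0.017 1; -3.24 -0.7 0.2 0 0 -0.017 1; 0 0 0 0 0 0 1; 0 0 0 0 0 0 1"

```text
clock: 25.4
eef_pos: [499.6, -411.9, 139.3]
tcp_rot: [-3.14, -0.001, 1.41]
contact_force: [0.4, -0.6, 0.1]
opening: 1.003
```

```bash

python3 look.py c14 481 250 50 321 385 70; python3 plan.py 501 -412 22 81 7 1;  python3 - <<'E'
from h import *
s=r.sense(); p=s["eef_pos"]
f=lambda P:((proj("side",P)-[251,315])*400/140+[400,0]).round()
a=s["tcp_rot"][2]-np.pi/2
n=np.array([np.cos(a),np.sin(a),0])
c=p+[0,0,13]
print(f([c-n*43,c+n*43,c]),f([[501,-412,72]]))
E
```

```text
at [ 500.5 -411.   139.9] [-1.799e+02 -1.000e-01  8.090e+01] clock 25.5 d [   0.5   -1.  -117.9] rv [-0.001 -0.001 -0.002] F [ 0.   0.4 -0.5] open 0.996
-0.01 0.01 1.68 -0.000 -0.000 -0.000 1.0; -0.01 0.01 1.68 -0.000 -0.000 -0.000 1.0; -0.01 0.01 1.68 -0.000 -0.000 -0.000 1.0; -0.01 0.01 1.68 -0.000 -0.000 -0.000 1.0; -0.01 0.01 1.68 -0.000 -0.000 -0.000 1.0; -0.01 0.01 1.68 -0.000 -0.000 -0.000 1.0; -0.01 0.01 1.68 -0.000 -0.000 -0.000 1.0; 0 0 0 0 0 0 1.0
[[520. 125.]
 [676. 128.]
 [598. 126.]] [[600. 208.]]
```

View pics/c14.png

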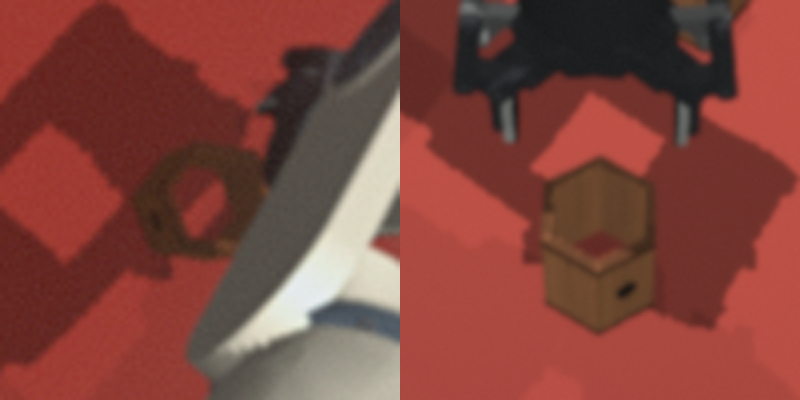

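Fingertips at (512,140) and (682,143) straddle the large box, which is centred at column 599. Descending to TCP z≈26.

>>> jog_arm:
  increments: "0 0 1.6 0 0 0 1; 0 0.08 1.6 0 0 0 1; 0 0 1.6 0 0 0 1; 0 0 1.6 0 0 0 1; 0 0 1.6 0 0 0 1; 0 0 1.6 0 0 0 1; 0 0 1.6 0 0 0 1; 0 0 0 0 0 0 1"

```text
clock: 26.3
eef_pos: [500.0, -411.1, 25.9]
tcp_rot: [-3.138, -0.002, 1.412]
contact_force: [0.4, 0.8, -0.5]
opening: 0.998
```

>>> jog_arm:
  increments: "0 0 0 0 0 0 0.7; 0 0 0 0 0 0 0.6; 0 0 0 0 0 0 0.5; 0 0 0 0 0 0 -1; 0 0 0 0 0 0 -1; 0 0 0 0 0 0 -1; 0 0 0 0 0 0 -1; 0 0 0 0 0 0 -1"

```text
clock: 27.1
eef_pos: [502.0, -412.7, 29.8]
tcp_rot: [3.14, 0.001, 1.412]
contact_force: [0.3, 0.8, 6.0]
opening: 0.767
```

>>> jog_arm:
  increments: "0 0 -0.5 0 0 0 -1; 0 0 -1 0 0 0 -1; 0 0 -1.5 0 0 0 -1; 0 0 -1.5 0 0 0 -1; 0 0 -1.5 0 0 0 -1; 0 0 -1.5 0 0 0 -1; 0 0 -1.5 0 0 0 -1; 0 0 -1.5 0 0 0 -1"

```text
clock: 27.9
eef_pos: [501.4, -412.2, 135.3]
tcp_rot: [3.141, 0.0, 1.412]
contact_force: [0.2, -0.5, -1.1]
opening: 0.767
```

```bash

python3 look.py c15 481 250 50 321 385 70; python3 plan.py 390 238.5 138 100 20 -1
```

```text
at [ 502.6 -413.2  136.6] [1.798e+02 1.000e-01 8.090e+01] clock 28.0 d [-112.6  651.7    1.4] rv [ 0.003  0.003 -0.334] F [-0.6 -0.9 -1.6] open 0.768
3.13 -1.07 -0.02 0.000 0.000 -0.017 -1.0; 3.15 -1.02 -0.02 0.000 0.000 -0.017 -1.0; 3.16 -0.97 -0.02 0.000 0.000 -0.017 -1.0; 3.18 -0.91 -0.02 0.000 0.000 -0.017 -1.0; 3.19 -0.86 -0.01 0.000 0.000 -0.017 -1.0; 3.21 -0.81 -0.01 0.000 0.000 -0.017 -1.0; 3.22 -0.75 -0.01 0.000 0.000 -0.017 -1.0; 3.23 -0.70 -0.01 0.000 0.000 -0.017 -1.0; 3.24 -0.65 -0.01 0.000 0.000 -0.017 -1.0; 3.25 -0.59 -0.01 0.000 0.000 -0.017 -1.0; 3.26 -0.54 -0.01 0.000 0.000 -0.017 -1.0; 3.27 -0.48 -0.01 0.000 0.000 -0.017 -1.0; 3.28 -0.43 -0.01 0.000 0.000 -0.017 -1.0; 3.29 -0.37 -0.01 0.000 0.000 -0.017 -1.0; 3.29 -0.32 -0.01 0.000 0.000 -0.017 -1.0; 3.30 -0.26 -0.01 0.000 0.000 -0.017 -1.0; 3.30 -0.21 -0.01 0.000 0.000 -0.017 -1.0; 3.30 -0.15 -0.01 0.000 0.000 -0.017 -1.0; 3.31 -0.10 -0.01 0.000 0.000 -0.017 -1.0; 3.31 -0.04 -0.01 0.000 0.000 -0.017 -1.0
```

View pics/c15.png

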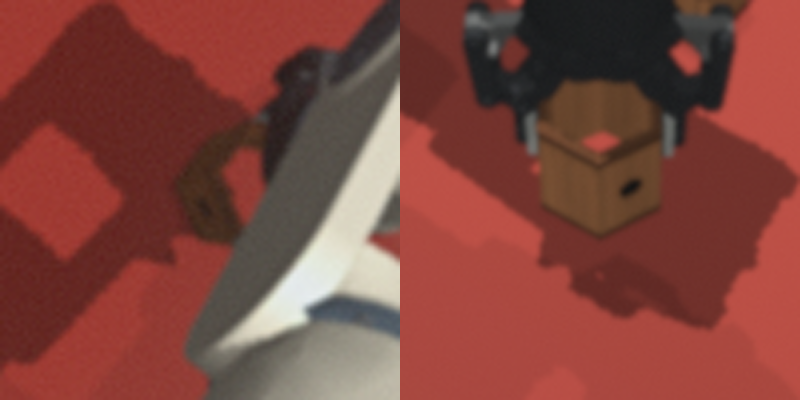

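The large box is held, neck hole at crop (630,187). Carrying it to the large stand without turning: 62.6 cm in tool x and −21.4 cm in tool y.

>>> jog_arm:
  increments: "2 -0.7 0 0 0 0 -1; 3.9 -1.33 0 0 0 0 -1; 3.9 -1.33 0 0 0 0 -1; 3.9 -1.33 0 0 0 0 -1; 3.9 -1.33 0 0 0 0 -1; 3.9 -1.33 0 0 0 0 -1; 3.9 -1.33 0 0 0 0 -1; 3.9 -1.33 0 0 0 0 -1"

```text
clock: 28.8
eef_pos: [448.2, -105.6, 133.5]
tcp_rot: [-3.141, -0.0, 1.411]
contact_force: [2.0, 0.6, -1.5]
opening: 0.767
```

>>> jog_arm:
  increments: "3.9 -1.33 0 0 0 0 -1; 3.9 -1.33 0 0 0 0 -1; 3.9 -1.33 0 0 0 0 -1; 3.9 -1.33 0 0 0 0 -1; 3.9 -1.33 0 0 0 0 -1; 3.9 -1.33 0 0 0 0 -1; 3.9 -1.33 0 0 0 0 -1; 3.9 -1.33 0 0 0 0 -1"

```text
clock: 29.6
eef_pos: [392.5, 219.4, 133.6]
tcp_rot: [-3.141, 0.0, 1.412]
contact_force: [0.3, 0.3, -0.8]
opening: 0.766
```

>>> jog_arm:
  increments: "2 -0.7 0 0 0 0 -1; 0 0 0 0 0 0 -1; 0 0 0 0 0 0 -1; 0 0 0 0 0 0 -1; 0 0 0 0 0 0 -1; 0 0 0 0 0 0 -1; 0 0 0 0 0 0 -1; 0 0 0 0 0 0 -1"

```text
clock: 30.4
eef_pos: [389.7, 238.4, 133.8]
tcp_rot: [3.142, -0.0, 1.411]
contact_force: [-0.1, 0.0, -2.4]
opening: 0.764
```

```bash
cat >chk.py <<'E'
from h import *
s=r.sense(); p=s["eef_pos"]
f=lambda P:((proj("side",P)-[251-50,180-50])*4+[400,0]).round()
a=np.radians(21+60*np.arange(6))
z=p[2]-29.8+72
print("rim",f(np.c_[p[0]+38.1*np.cos(a),p[1]+38.1*np.sin(a),np.full(6,z)]).tolist(), f([p[0],p[1],z]),"peg",f([390,238.5,44]))
E
python3 look.py c16 231 295 60 251 180 50; python3 plan.py 390 238.5 43 81 7 -1; python3 chk.py
```

```text
at [389.6 238.6 133.8] [180.   -0.   80.9] clock 30.5 d [  0.4  -0.1 -90.8] rv [ 0.    -0.    -0.002] F [ 0.3  0.5 -1.7] open 0.765
-0.00 0.01 1.30 0.000 -0.000 -0.000 -1.0; -0.00 0.01 1.30 0.000 -0.000 -0.000 -1.0; -0.00 0.01 1.30 0.000 -0.000 -0.000 -1.0; -0.00 0.01 1.30 0.000 -0.000 -0.000 -1.0; -0.00 0.01 1.30 0.000 -0.000 -0.000 -1.0; -0.00 0.01 1.30 0.000 -0.000 -0.000 -1.0; -0.00 0.01 1.30 0.000 -0.000 -0.000 -1.0; 0 0 0 0 0 0 -1.0
rim [[630.0, 63.0], [585.0, 49.0], [531.0, 63.0], [521.0, 92.0], [567.0, 107.0], [623.0, 92.0]] [[576.  77.]] peg [[598. 245.]]
```

View pics/c16.png

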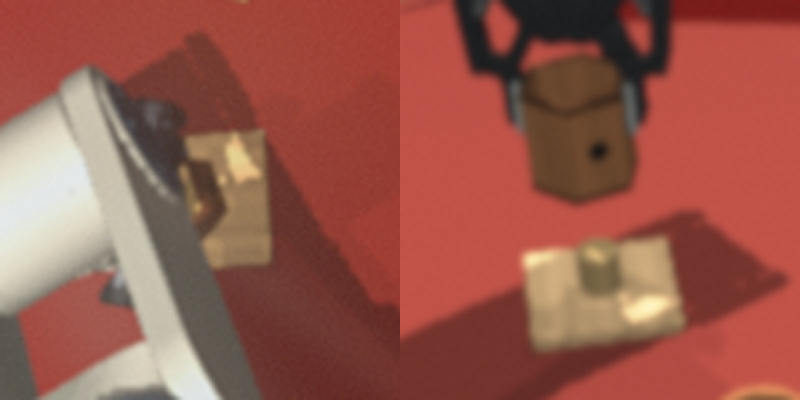

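Box rim front vertex is seen at (575,117) and predicted at (567,107), so the offset is a few mm. I'll descend part-way and look again.

>>> jog_arm:
  increments: "0 0 0.8 0 0 0 -1; 0 0 1.2 0 0 0 -1; 0 0 1.2 0 0 0 -1; 0 0 1.2 0 0 0 -1; 0 0 0.5 0 0 0 -1; 0 0 0 0 0 0 -1; 0 0 0 0 0 0 -1; 0 0 0 0 0 0 -1"

```text
clock: 31.3
eef_pos: [389.9, 238.9, 85.1]
tcp_rot: [3.141, -0.0, 1.412]
contact_force: [-0.3, 0.3, -1.8]
opening: 0.769
```

```bash
cat >>chk.py <<'E'
z-=72
print("bot",f(np.c_[p[0]+38.1*np.cos(a),p[1]+38.1*np.sin(a),np.full(6,z)]).tolist())
E
python3 look.py c17 231 295 60 251 180 50; python3 plan.py 390 238.5 43 81 7 -1; python3 chk.py
```

```text
at [389.9 238.9  85.2] [180.   -0.   80.9] clock 31.4 d [  0.1  -0.4 -42.2] rv [ 0.001 -0.001 -0.002] F [ 0.1  0.2 -1.4] open 0.767
-0.01 0.00 0.60 0.000 -0.000 -0.000 -1.0; -0.01 0.00 0.60 0.000 -0.000 -0.000 -1.0; -0.01 0.00 0.60 0.000 -0.000 -0.000 -1.0; -0.01 0.00 0.60 0.000 -0.000 -0.000 -1.0; -0.01 0.00 0.60 0.000 -0.000 -0.000 -1.0; -0.01 0.00 0.60 0.000 -0.000 -0.000 -1.0; -0.01 0.00 0.60 0.000 -0.000 -0.000 -1.0; 0 0 0 0 0 0 -1.0
rim [[637.0, 127.0], [593.0, 112.0], [541.0, 126.0], [531.0, 156.0], [576.0, 172.0], [630.0, 156.0]] [[585. 141.]] peg [[598. 245.]]
bot [[647.0, 216.0], [604.0, 201.0], [554.0, 215.0], [545.0, 246.0], [588.0, 262.0], [640.0, 247.0]]
```

View pics/c17.png

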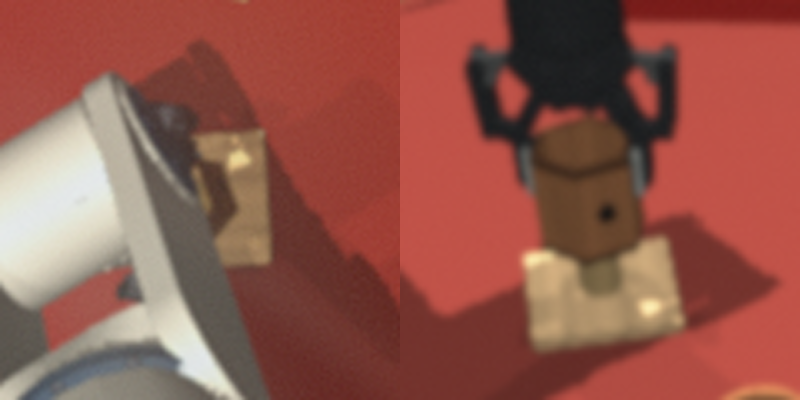

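The bottom vertices match the prediction: (587,262), (543,245) and (643,245) against (588,262), (545,246) and (640,247). Lowering.

>>> jog_arm:
  increments: "0 0 0.6 0 0 0 -1; 0 0 0.8 0 0 0 -1; 0 0 0.8 0 0 0 -1; 0 0 0.8 0 0 0 -1; 0 0 0.8 0 0 0 -1; 0 0 0.3 0 0 0 -1; 0 0 0 0 0 0 -1; 0 0 0 0 0 0 -1"

```text
clock: 32.2
eef_pos: [389.6, 238.8, 43.8]
tcp_rot: [-3.142, 0.0, 1.412]
contact_force: [0.1, 0.2, -1.2]
opening: 0.768
```

>>> jog_arm:
  increments: "0 0 0.1 0 0 0 -1; 0 0 0 0 0 0 -1; 0 0 0 0 0 0 -1; 0 0 0 0 0 0 -1; 0 0 0 0 0 0 -1; 0 0 0 0 0 0 -1; 0 0 0 0 0 0 -1; 0 0 0 0 0 0 -1"

```text
clock: 33.0
eef_pos: [389.6, 238.7, 42.8]
tcp_rot: [3.142, -0.0, 1.412]
contact_force: [0.2, 0.4, -1.1]
opening: 0.768
```

```bash

python3 look.py c18 231 295 60 251 180 50; python3 plan.py 390 238.5 42 81 7 -1; python3 chk.py
```

```text
at [389.6 238.7  42.8] [180.   -0.   80.9] clock 33.1 d [ 0.4 -0.2 -0.8] rv [ 0.    -0.    -0.002] F [-0.1 -0.2 -1.2] open 0.762
-0.00 0.01 0.01 0.000 -0.000 -0.000 -1.0; -0.00 0.01 0.01 0.000 -0.000 -0.000 -1.0; -0.00 0.01 0.01 0.000 -0.000 -0.000 -1.0; -0.00 0.01 0.01 0.000 -0.000 -0.000 -1.0; -0.00 0.01 0.01 0.000 -0.000 -0.000 -1.0; -0.00 0.01 0.01 0.000 -0.000 -0.000 -1.0; -0.00 0.01 0.01 0.000 -0.000 -0.000 -1.0; 0 0 0 0 0 0 -1.0
rim [[643.0, 180.0], [599.0, 165.0], [548.0, 180.0], [539.0, 210.0], [583.0, 226.0], [636.0, 211.0]] [[591. 195.]] peg [[598. 245.]]
bot [[652.0, 266.0], [610.0, 250.0], [560.0, 265.0], [552.0, 296.0], [595.0, 313.0], [645.0, 297.0]]
```

View pics/c18.png

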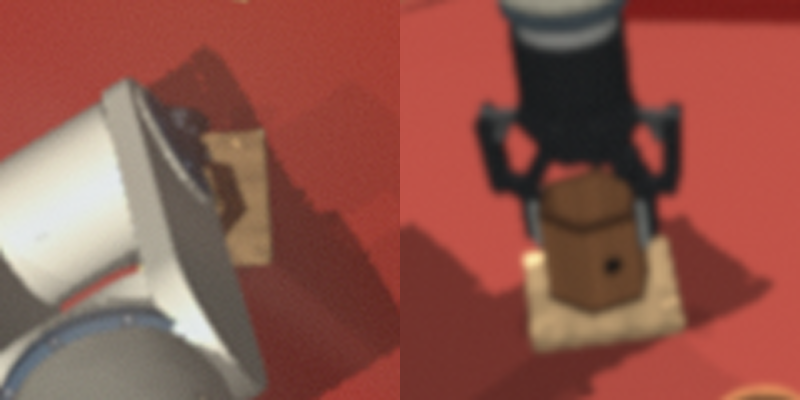

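The force still shows −1.2 N, the box's weight, so it isn't touching yet. I'll creep down until that lifts.

>>> jog_arm:
  increments: "0 0 0.1 0 0 0 -1; 0 0 0 0 0 0 -1; 0 0 0 0 0 0 -1; 0 0 0 0 0 0 -1; 0 0 0 0 0 0 -1; 0 0 0 0 0 0 -1; 0 0 0 0 0 0 -1; 0 0 0 0 0 0 -1"

```text
clock: 33.9
eef_pos: [389.5, 238.7, 41.7]
tcp_rot: [-3.141, 0.0, 1.412]
contact_force: [-0.1, 0.6, -1.9]
opening: 0.769
```

>>> jog_arm:
  increments: "0 0 0.1 0 0 0 -1; 0 0 0 0 0 0 -1; 0 0 0 0 0 0 -1; 0 0 0 0 0 0 -1; 0 0 0 0 0 0 -1; 0 0 0 0 0 0 -1; 0 0 0 0 0 0 -1; 0 0 0 0 0 0 -1"

```text
clock: 34.7
eef_pos: [389.5, 238.8, 41.7]
tcp_rot: [3.142, -0.0, 1.412]
contact_force: [-4.5, -1.7, 16.6]
opening: 0.77
```

Contact is firm (16 N up), so the box is seated. Back off a touch and release.

>>> jog_arm:
  increments: "0 0 -0.08 0 0 0 -1; 0 0 0 0 0 0 0.6; 0 0 0 0 0 0 0.7; 0 0 0 0 0 0 0.9; 0 0 0 0 0 0 0.9; 0 0 0 0 0 0 0.9; 0 0 0 0 0 0 0.9; 0 0 0 0 0 0 0.9"

```text
clock: 35.5
eef_pos: [389.5, 238.7, 41.6]
tcp_rot: [-3.142, 0.0, 1.412]
contact_force: [0.6, -0.3, -0.5]
opening: 0.951
```

>>> jog_arm:
  increments: "0 0 -1.5 0 0 0 0.9; 0 0 -2 0 0 0 0.9; 0 0 -2 0 0 0 0.9; 0 0 -2 0 0 0 0.9; 0 0 -2 0 0 0 0.9; 0 0 -2 0 0 0 0.9; 0 0 -2 0 0 0 1; 0 0 0 0 0 0 1"

```text
clock: 36.3
eef_pos: [390.9, 239.6, 178.9]
tcp_rot: [3.138, -0.003, 1.412]
contact_force: [0.2, -0.1, -0.2]
opening: 0.997
```

```bash
python3 plan.py 300 500 230 130 8 1
```

```text
at [390.9 239.6 178.9] [179.8  -0.2  80.9] clock 36.3 d [-90.9 260.4  51.1] rv [ 0.004 -0.001 -0.857] F [ 0.2 -0.1 -0.2] open 0.997
3.04 -1.64 -0.64 0.001 -0.000 -0.107 1.0; 3.19 -1.30 -0.64 0.001 -0.000 -0.107 1.0; 3.31 -0.95 -0.64 0.001 -0.000 -0.107 1.0; 3.40 -0.59 -0.64 0.001 -0.000 -0.107 1.0; 3.44 -0.23 -0.64 0.001 -0.000 -0.107 1.0; 3.45 0.14 -0.64 0.001 -0.000 -0.107 1.0; 3.41 0.51 -0.64 0.001 -0.000 -0.107 1.0; 3.34 0.87 -0.64 0.001 -0.000 -0.107 1.0
```

>>> jog_arm:
  increments: "3 -1.6 -0.6 0 0 -0.107 1; 3.2 -1.3 -0.6 0 0 -0.107 1; 3.3 -0.95 -0.6 0 0 -0.107 1; 3.4 -0.6 -0.6 0 0 -0.107 1; 3.4 -0.2 -0.6 0 0 -0.107 1; 3.4 0.1 -0.6 0 0 -0.107 1; 3.4 0.5 -0.6 0 0 -0.107 1; 3.3 0.9 -0.6 0 0 -0.107 1"

```text
clock: 37.1
eef_pos: [298.8, 498.6, 223.7]
tcp_rot: [-3.14, 0.0, 2.272]
contact_force: [0.2, 0.4, -0.3]
opening: 1.001
```

```bash
python3 - <<'E'
from h import *
ims={n:r.grab_frame(n)[:,:,::-1] for n in("top","side")}
rows=[]
for n,c,h in (("top",[(231,293),(234,213),(315,187),(360,235)],30),("side",[(251,192),(324,188),(367,238),(323,275)],30)):
    cv2.imwrite(f"pics/fin_{n}.png",ims[n])
    rows.append(np.hstack([cv2.resize(ims[n][y-k:y+k,x-k:x+k],(200,200),interpolation=cv2.INTER_CUBIC) for (x,y),k in zip(c,[h,h,h,70])]))
cv2.imwrite("pics/fin.png",np.vstack(rows))
o={n:cv2.imread(f"pics/{n}0.png") for n in ims}
for n,b in (("top",dict(sq=(402,213),ro=(318,256))),("side",dict(sq=(354,308),ro=(292,245)))):
    for k,(x,y) in b.items():
        g=[cv2.cvtColor(np.ascontiguousarray(i[y-24:y+24,x-24:x+24]),cv2.COLOR_BGR2GRAY).astype(np.float32) for i in (o[n],ims[n])]
        print(n,k,"shift px",np.round(cv2.phaseCorrelate(*g)[0],2))
# expected seated outline centres of rims
for k,p,z in (("L",(390,238.5),84),("M",(599.5,233.5),73),("S",(676,17),62)):
    print(k,proj("top",[*p,z]).round(1),proj("side",[*p,z]).round(1))
E
```

```text
top sq shift px [0.07 0.05]
top ro shift px [0.01 0.01]
side sq shift px [-0.02  0.01]
side ro shift px [-0.11  0.01]
L [[225.8 295.2]] [[249.  179.1]]
M [[229.6 212.2]] [[324.9 177.3]]
S [[314.9 182.7]] [[368.2 226. ]]
```

View pics/fin.png

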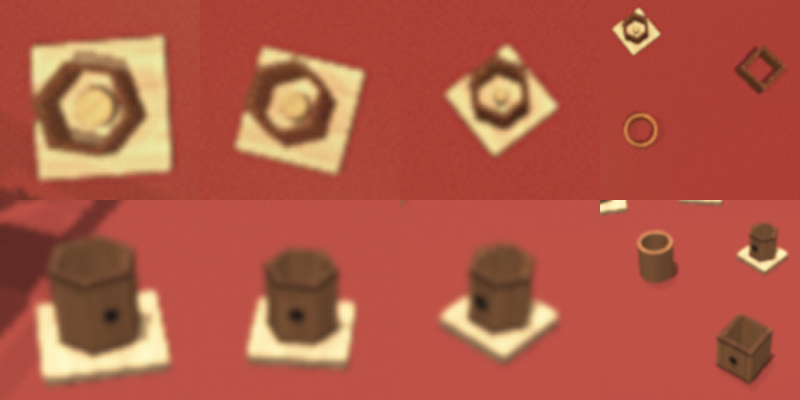

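The final views show all three boxes upright over their pegs, with each peg visible inside its tube. The bystanders shifted 0.11 px or less. Handing in.

```bash
python3 -c "
from rig import r
print(r.sign_off(), r.sense()['clock'])"
```

```text
the job is handed in; nothing more can be done
the job is handed in; nothing more can be done
```

I put all three six-sided sound boxes on the stands of their own size, set down rather than dropped, and handed the job in at about 37 s of the 80 s allowed. The sign-off gives no verdict.

**Last checks:** In both camera views each box stands upright and flat on its base, with the peg visible inside the tube. The arm was clear of everything. The round and four-sided boxes moved by 0.11 px or less, well under a millimetre.

**What went wrong or disagreed:**
- **Medium box:** the first two grips never squeezed it, because I misread the gripper scale (−1 to 1). I spotted it in the picture and gripped again.
- **Side and top camera views:** they differed by up to about 9 mm on the small stand's peg and 7.5 mm on the medium box, more than the stated 2 mm calibration. I worked from values in between; for the small box I also adjusted above the peg by eye.
- **Large box:** it was pressed onto its base with about 16 N at set-down, then eased off before release.
- **Final positions:** I judged seating by eye and did not measure the final distances to the pegs. A rough reading put the large box's rim 2–3 px off its expected spot in the top view, perhaps 6 mm, against the 16 mm allowed.

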